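# Swap the used drive in the home storage box for new ones from the drawer

### The job

Pull open the drawer of the wooden riser and move every new drive carrier (bar-shaped grip) lying in it into the storage box: slide each, right way up and contacts first, into a bay of its own until it is fully home against the stop. Pull the used carrier (square grip) out of the box and lay it flat, right way up, in the drawer. When all that is done push the drawer fully shut, and leave the remote, the mug and the modem where they are.

Things in the scene. Friction and masses are not known exactly. Their poses are not given: they have to be found in the camera images.
- drive_a: new drive carrier, 150 g: aluminium slab 104 (x) x 60 (y) x 12 mm (z); on top a black grip rib 28 (x) x 14 (y) x 24 mm high, centred at x = -36 mm, z = 12 to 36 mm, to be pinched from above across its 14 mm. The +x end (brass contacts) enters a bay first. Origin: centre of the slab's underside, z up. Starts lying in the drawer; absent (None) in some runs
- drive_b: new drive carrier, 150 g: aluminium slab 104 (x) x 60 (y) x 12 mm (z); on top a black grip rib 28 (x) x 14 (y) x 24 mm high, centred at x = -36 mm, z = 12 to 36 mm, to be pinched from above across its 14 mm. The +x end (brass contacts) enters a bay first. Origin: centre of the slab's underside, z up. Starts lying in the drawer; absent (None) in some runs
- drive_c: new drive carrier, 150 g: aluminium slab 104 (x) x 60 (y) x 12 mm (z); on top a black grip rib 28 (x) x 14 (y) x 24 mm high, centred at x = -36 mm, z = 12 to 36 mm, to be pinched from above across its 14 mm. The +x end (brass contacts) enters a bay first. Origin: centre of the slab's underside, z up. Starts lying in the drawer; absent (None) in some runs
- drive_d: new drive carrier, 150 g: aluminium slab 104 (x) x 60 (y) x 12 mm (z); on top a black grip rib 28 (x) x 14 (y) x 24 mm high, centred at x = -36 mm, z = 12 to 36 mm, to be pinched from above across its 14 mm. The +x end (brass contacts) enters a bay first. Origin: centre of the slab's underside, z up. Starts lying in the drawer; absent (None) in some runs
- old_0: used carrier: as drive_a (slab 104 x 60 x 12 mm, 150 g, same origin and axes), but its grip is a square lug, 26 (x) x 24 (y) x 24 mm high, also centred at x = -36 mm, z = 12 to 36 mm. Starts home in bay 0; just one of old_0 to old_3 is there in a run, the others are absent (None)
- old_1: used carrier: as drive_a (slab 104 x 60 x 12 mm, 150 g, same origin and axes), but its grip is a square lug, 26 (x) x 24 (y) x 24 mm high, also centred at x = -36 mm, z = 12 to 36 mm. Starts home in bay 1; just one of old_0 to old_3 is there in a run, the others are absent (None)
- old_2: used carrier: as drive_a (slab 104 x 60 x 12 mm, 150 g, same origin and axes), but its grip is a square lug, 26 (x) x 24 (y) x 24 mm high, also centred at x = -36 mm, z = 12 to 36 mm. Starts home in bay 2; just one of old_0 to old_3 is there in a run, the others are absent (None)
- old_3: used carrier: as drive_a (slab 104 x 60 x 12 mm, 150 g, same origin and axes), but its grip is a square lug, 26 (x) x 24 (y) x 24 mm high, also centred at x = -36 mm, z = 12 to 36 mm. Starts home in bay 3; just one of old_0 to old_3 is there in a run, the others are absent (None)
- riser: low dark-wood riser with one wide drawer in its front, 200 deep (x) x 384 wide (y) x 90 mm high; origin: centre of its underside, z up, front faces its -x. Fixed to the table; stands left or right of the storage box
- drawer (a joint): the riser's drawer, m: 0 shut, grows as pulled out along the riser's -x, to 0.145. About 1 N of friction; stays where left. Inside 140 (x) x 342 mm (y), middle 9 mm before the riser's origin when shut; inner floor 22, wall tops 68, front panel top 78 mm above the table. Fully out, all its inside is clear of the riser's top. Beside a rib at least 23 mm is free
- drawer_handle (a point): middle of the drawer's handle: a steel round bar about 10 mm thick, 120 mm long, along the riser's y, its axis 35 mm in front of the drawer's front and 52 mm above the table; moves with the drawer
- drawer_floor (a point): centre of the drawer's inner floor, 22 mm above the table; moves with the drawer; axes as the riser's
- box: flat black home storage box, 136 deep (x) x 302 wide (y) x 62 mm high, with four open bays side by side, 73 mm apart, in its front, a light grey mark on the top over each; origin: centre of its underside, z up; its front with the bays faces its -x. Fixed to the table
- bay0 (a point): bay 0 of the box (0 to 3 from its -y to its +y side): middle of the bay's floor at the mouth, 30 mm above the table; +x points into the bay, z up. Bay 63 wide x 14.5 mm high, mouth edges rounded (5 mm), hard stop 70 mm inside. A carrier fully home has its origin at x = +18 mm here, its rib outside, 4 mm before the mouth
- bay1 (a point): bay 1 of the box (0 to 3 from its -y to its +y side): middle of the bay's floor at the mouth, 30 mm above the table; +x points into the bay, z up. Bay 63 wide x 14.5 mm high, mouth edges rounded (5 mm), hard stop 70 mm inside. A carrier fully home has its origin at x = +18 mm here, its rib outside, 4 mm before the mouth
- bay2 (a point): bay 2 of the box (0 to 3 from its -y to its +y side): middle of the bay's floor at the mouth, 30 mm above the table; +x points into the bay, z up. Bay 63 wide x 14.5 mm high, mouth edges rounded (5 mm), hard stop 70 mm inside. A carrier fully home has its origin at x = +18 mm here, its rib outside, 4 mm before the mouth
- bay3 (a point): bay 3 of the box (0 to 3 from its -y to its +y side): middle of the bay's floor at the mouth, 30 mm above the table; +x points into the bay, z up. Bay 63 wide x 14.5 mm high, mouth edges rounded (5 mm), hard stop 70 mm inside. A carrier fully home has its origin at x = +18 mm here, its rib outside, 4 mm before the mouth
- remote: bystander: black remote control, 160 x 42 x 16 mm, lying across in front of the storage box, about 200 to 280 mm before the box's centre; origin: centre of its underside
- mug: bystander: white mug, 80 mm across, 90 mm high; origin: centre of its underside
- modem: bystander: black modem, 80 x 170 x 34 mm, on the back half of the riser's top; origin: centre of its underside
There are look-alikes about, which are no part of the job. Leave any blue look-alike of the old_2 alone.

How it is judged:
On the way, in this order (a step that is already met when the one before it is completed fails the run):
1. the drawer is pulled open (more than 10 cm) (value of joint drawer above 0.1 m), for 0.2 s.
2. every new carrier is home in a bay and the used one lies in the drawer (((x of drive_a in the frame of bay0 between 0.0135 and 0.03 m and y of drive_a in the frame of bay0 between -0.01 and 0.01 m and z of drive_a in the frame of bay0 between -0.008 and 0.008 m) or (x of drive_a in the frame of bay1 between 0.0135 and 0.03 m and y of drive_a in the frame of bay1 between -0.01 and 0.01 m and z of drive_a in the frame of bay1 between -0.008 and 0.008 m) or (x of drive_a in the frame of bay2 between 0.0135 and 0.03 m and y of drive_a in the frame of bay2 between -0.01 and 0.01 m and z of drive_a in the frame of bay2 between -0.008 and 0.008 m) or (x of drive_a in the frame of bay3 between 0.0135 and 0.03 m and y of drive_a in the frame of bay3 between -0.01 and 0.01 m and z of drive_a in the frame of bay3 between -0.008 and 0.008 m)) and angle between each of drive_a, drive_b, drive_c, drive_d, old_0, old_1, old_2, old_3's own z axis and vertical below 0.15 rad and ((x of drive_b in the frame of bay0 between 0.0135 and 0.03 m and y of drive_b in the frame of bay0 between -0.01 and 0.01 m and z of drive_b in the frame of bay0 between -0.008 and 0.008 m) or (x of drive_b in the frame of bay1 between 0.0135 and 0.03 m and y of drive_b in the frame of bay1 between -0.01 and 0.01 m and z of drive_b in the frame of bay1 between -0.008 and 0.008 m) or (x of drive_b in the frame of bay2 between 0.0135 and 0.03 m and y of drive_b in the frame of bay2 between -0.01 and 0.01 m and z of drive_b in the frame of bay2 between -0.008 and 0.008 m) or (x of drive_b in the frame of bay3 between 0.0135 and 0.03 m and y of drive_b in the frame of bay3 between -0.01 and 0.01 m and z of drive_b in the frame of bay3 between -0.008 and 0.008 m)) and ((x of drive_c in the frame of bay0 between 0.0135 and 0.03 m and y of drive_c in the frame of bay0 between -0.01 and 0.01 m and z of drive_c in the frame of bay0 between -0.008 and 0.008 m) or (x of drive_c in the frame of bay1 between 0.0135 and 0.03 m and y of drive_c in the frame of bay1 between -0.01 and 0.01 m and z of drive_c in the frame of bay1 between -0.008 and 0.008 m) or (x of drive_c in the frame of bay2 between 0.0135 and 0.03 m and y of drive_c in the frame of bay2 between -0.01 and 0.01 m and z of drive_c in the frame of bay2 between -0.008 and 0.008 m) or (x of drive_c in the frame of bay3 between 0.0135 and 0.03 m and y of drive_c in the frame of bay3 between -0.01 and 0.01 m and z of drive_c in the frame of bay3 between -0.008 and 0.008 m)) and ((x of drive_d in the frame of bay0 between 0.0135 and 0.03 m and y of drive_d in the frame of bay0 between -0.01 and 0.01 m and z of drive_d in the frame of bay0 between -0.008 and 0.008 m) or (x of drive_d in the frame of bay1 between 0.0135 and 0.03 m and y of drive_d in the frame of bay1 between -0.01 and 0.01 m and z of drive_d in the frame of bay1 between -0.008 and 0.008 m) or (x of drive_d in the frame of bay2 between 0.0135 and 0.03 m and y of drive_d in the frame of bay2 between -0.01 and 0.01 m and z of drive_d in the frame of bay2 between -0.008 and 0.008 m) or (x of drive_d in the frame of bay3 between 0.0135 and 0.03 m and y of drive_d in the frame of bay3 between -0.01 and 0.01 m and z of drive_d in the frame of bay3 between -0.008 and 0.008 m)) and x of old_0 in the frame of drawer_floor between -0.07 and 0.07 m and y of old_0 in the frame of drawer_floor between -0.17 and 0.17 m and z of old_0 in the frame of drawer_floor between -0.008 and 0.01 m and x of old_1 in the frame of drawer_floor between -0.07 and 0.07 m and y of old_1 in the frame of drawer_floor between -0.17 and 0.17 m and z of old_1 in the frame of drawer_floor between -0.008 and 0.01 m and x of old_2 in the frame of drawer_floor between -0.07 and 0.07 m and y of old_2 in the frame of drawer_floor between -0.17 and 0.17 m and z of old_2 in the frame of drawer_floor between -0.008 and 0.01 m and x of old_3 in the frame of drawer_floor between -0.07 and 0.07 m and y of old_3 in the frame of drawer_floor between -0.17 and 0.17 m and z of old_3 in the frame of drawer_floor between -0.008 and 0.01 m), for 0.2 s.
At the end, for the whole second after the job is handed in: every new carrier present is right way up in a bay of its own, within 4.5 mm of the stop, the used one lies flat and right way up on the drawer's floor, all at rest, and the drawer is shut to within 8 mm (all of step 2 and linear speed of each of old_0, old_1, old_2, old_3, drive_a, drive_b, drive_c, drive_d below 0.02 m/s and value of joint drawer below 0.008 m); the robot touches nothing.
It fails at once if the remote is moved more than 3 cm (distance of remote from where it was at the start of the episode above 0.03 m).
It fails at once if the mug is moved more than 3 cm (distance of mug from where it was at the start of the episode above 0.03 m).
It fails at once if the modem is moved more than 3 cm (distance of modem from where it was at the start of the episode above 0.03 m).
Of drive_a, drive_b, drive_c, drive_d only 2 to 3 are there at a start; the rules pass over those that are not, and their reading is None.
Of old_0, old_1, old_2, old_3 only 1 to 1 are there at a start; the rules pass over those that are not, and their reading is None.
At some moment in a run one of drive_a, drive_b, drive_c, drive_d, old_0, old_1, old_2, old_3 may be knocked a few centimetres aside while the robot is not near it.
Once in a run the grip may slacken for a moment while it holds something.
It also fails if it takes over 210 s, if anything falls off the work surface, if the arm or the gripper's body presses on something with over 40 N, if the wrist force passes 120 N, or if a joint passes its speed limit or range.

### The arm

A 6-joint arm with a two-finger parallel gripper is mounted at the origin on the work surface. World frame = base frame: x ahead of the robot, y to its left, z up, the work surface at z = 0. Lengths are in m, angles in rad, forces in N, time in s.
With the tool pointing down it reaches from about 0.3 to 0.775 m from the base axis. Payload 14.6 kg.
Tool frame: the origin (TCP) lies at the very end of the fingers, on their centre line; the grasp point (between the pads) lies 19 mm behind it (ctrl.hold_point_z is the z of the grasp point in the tool frame, in m); z points along the fingers, y is the direction in which the jaws open and shut (so a half turn about z gives the same grasp; the last joint's range is limited). The gripper opens to 94 mm and grips with 3 to 60 N. Pads are 16 mm wide; open, the fingers measure 119 mm over their backs; the gripper's body (75 mm by 177 mm) begins 78 mm behind the grasp point.
Start: joints at [-1.227, 0.3, 1.521, -0, 1.321, -0.067], TCP at [0.22, -0.504, 0.205] pointing down, gripper open.
Joint ranges: [-3.03, 3.03], [-0.79, 2.21], [0.23, 2.52], [-1.04, 4.18], [0, 3.07], [-2.55, 2.55]. Speed limits (rad/s): [2.22, 2.22, 2.57, 3.14, 3.14, 3.14].

### API

Orientations are given as [roll, pitch, yaw] about the fixed x, y, z axes, in that order (R = Rz(yaw) Ry(pitch) Rx(roll)).
In Python, from station import ctrl, cams, hand_in gives the robot as it stands.
- The arm moves only by the tool servo_tool, never from a script. Its argument "rows" is a list of rows, each a list of 7 numbers: the shift along the world's x, y, z in m, then the turn, a rotation vector about the world's x, y, z in rad, then the gripper command: -1 is shut, 1 is fully open, values between are in proportion. A call has exactly 8 rows; each row is the pose to reach, as a shift and turn from the pose measured when the call began; what a row does not reach only later rows make up. A row lasts 1/12 s, in which the tool goes at most 41.7 mm and 7.16 degrees, less where a joint would pass 70% of its speed; a pose out of reach is approached as far as the arm can. A call with a gripper value outside its range is refused whole. The fingers move at their own pace and stop on an object; "newtons" is the grip in N (left out, the last holds). Time passes only in rows, so rows that repeat a pose let the fingers close, or fill a call up. It gives the time, the measured TCP pose, the force and the opening at its end, in the units of the state.
- ctrl.get_obs(): the state, without advancing time (a new reading comes with each control period).
- cams.camera(name): name is "side" or "top" or "wrist"; returns a dict with "image" (400x640x3 uint8, red, green, blue), "depth" (400x640 float32, m along the optical axis (not along the pixel's ray), 0 where there is no reading), "fx", "fy", "cx", "cy" (pixels), "dist_coeffs" ([k1, k2, p1, p2, k3] as OpenCV has them; the pictures are not rectified), "rvec" (rotation vector, rad) and "tvec" (3), from world to camera coordinates, as OpenCV has them; the wrist camera has in their place "hand_eye" (4x4, takes a point from camera to tool coordinates, whose origin is the TCP and whose axes are the flange's). Camera axes: x right, y down, z forward; pixel columns grow to the right and rows downward; lengths in m; the calibration is good to about 2 mm. A picture is of the moment at which its call begins: read the wrist's pose just before it.
- hand_in(): hands the job in, once; it reports no verdict.
Trained networks look in a picture, given as the dict that the camera call returned (one of the last four; its "shot" number tells which), for a name from the list of things; names that differ only in an ending like _2 or _b are one class to them, and where a whole thing is asked for, a point or a joint stands for the part that bears it (a point fixed in the world has none). Each returns a list of dicts, best first, with "p" (0 to 1); they miss things now and then, are a little off and sometimes report something else, mostly with a low value. They report only what shows in the picture. A call takes as long as a camera call. They do not tell look-alikes from the thing itself.
- cams.spot_in(picture, name): "box" ([left, top, right, bottom] as shares, 0 to 1, of the picture: columns of its width, rows of its height, round what is visible of it).
- cams.place_of(picture, name): "at" ([column, row] as shares, 0 to 1, of the picture: columns of its width, rows of its height: a listed point, or the origin of a listed thing).
The state is a dict: "time_s": time; "qpos": joint angles; "joint_vel": joint speeds; "tau": joint torques, N m; "ee_pos": TCP position; "eef_rot": TCP orientation; "force": force on the tool from outside, world axes, zero at the start; "moment": the same for the moment, N m; "grip_width": finger opening in m.
Only numpy, scipy, OpenCV 4.12 (cv2) and the standard library are available. Lean on these libraries where they do the work, as an engineer would, in place of code of your own. Each camera call takes 0.05 s, during which the arm holds its last target.

## Working session

There is one attempt and no reset: what is moved stays moved. The work goes in short steps, Python scripts to look and compute and a tool call to move; the robot and the scene stay as the last step left them, time stands still between calls to the robot, and variables do not carry over. Pictures are saved under pics/ and viewed, and the job is handed in when it is done.

Besides the shell and the picture viewer there is one more tool, called after "Emit:" as name(argument=value, ...), one argument or row to a line, values as JSON. servo_tool: Moves the arm, as the interface text tells. Its arguments: {"type":"object","properties":{"rows":{"type":"array"},"newtons":{"type":"number"}},"required":["rows"]}

```bash
ls; mkdir -p pics; cat > h.py <<'E'
import numpy as np, cv2
from station import ctrl, cams
from scipy.spatial.transform import Rotation as R
def shot(name, fn=None):
    o=ctrl.get_obs(); p=cams.camera(name); p['obs']=o
    if fn: cv2.imwrite('pics/'+fn+'.png', p['image'][:,:,::-1])
    return p
def Tcw(p):
    # camera->world
    if 'hand_eye' in p:
        o=p['obs']; T=np.eye(4); T[:3,:3]=rot(o['eef_rot']); T[:3,3]=o['ee_pos']
        return T@np.array(p['hand_eye'])
    Rm=cv2.Rodrigues(np.array(p['rvec'],float))[0]; T=np.eye(4)
    T[:3,:3]=Rm.T; T[:3,3]=-Rm.T@np.array(p['tvec'],float).ravel(); return T
def rot(e): 
    return R.from_euler('xyz',e).as_matrix()
def K(p): return np.array([[p['fx'],0,p['cx']],[0,p['fy'],p['cy']],[0,0,1.]])
def ray(p,uv):
    uv=np.array(uv,float).reshape(-1,1,2)
    n=cv2.undistortPoints(uv,K(p),np.array(p['dist_coeffs'],float)).reshape(-1,2)
    d=np.c_[n,np.ones(len(n))]; T=Tcw(p)
    return T[:3,3], d@T[:3,:3].T
def onz(p,uv,z):
    o,d=ray(p,uv); s=(z-o[2])/d[:,2]; return o+d*s[:,None]
def cloud(p):
    h,w=p['depth'].shape; u,v=np.meshgrid(np.arange(w),np.arange(h))
    o,d=ray(p,np.c_[u.ravel(),v.ravel()]); z=p['depth'].ravel()
    X=o+d*z[:,None]; X[z==0]=np.nan; return X.reshape(h,w,3)
def proj(p,X):
    T=np.linalg.inv(Tcw(p)); 
    return cv2.projectPoints(np.array(X,float).reshape(-1,3),cv2.Rodrigues(T[:3,:3])[0],T[:3,3],K(p),np.array(p['dist_coeffs'],float))[0].reshape(-1,2)
E
python3 - <<'E'
from h import *
for n in ['top','side','wrist']:
    p=shot(n,n+'0')
    print(n,Tcw(p)[:3,3].round(3))
    if n=='wrist': print(p['hand_eye'])
o=ctrl.get_obs(); print(o, ctrl.hold_point_z)
E
```

```text
pics
top [0.357 0.003 1.141]
side [0.148 0.834 0.723]
wrist [ 0.297 -0.471  0.383]
[[-9.87044615e-04 -9.57796654e-01 -2.87444945e-01  8.41058854e-02]
 [ 9.99999325e-01 -7.69014946e-04 -8.71415593e-04  2.25806691e-04]
 [ 6.13589480e-04 -2.87445611e-01  9.57796766e-01 -1.78439934e-01]
 [ 0.00000000e+00  0.00000000e+00  0.00000000e+00  1.00000000e+00]]
{'time_s': 0.15, 'qpos': array([-1.22657827e+00,  3.00330488e-01,  1.52144204e+00,  1.27020086e-05,
        1.32068941e+00, -6.65719835e-02]), 'joint_vel': array([ 0.00131744, -0.00328028, -0.00143846, -0.00229453,  0.00014346,
       -0.00058583]), 'tau': array([ 3.53114214e-03, -5.31958723e+01, -3.52820349e+01,  7.08806072e-02,
        2.36002752e-02, -6.27637155e-05]), 'ee_pos': array([ 0.21958065, -0.50404871,  0.20502228]), 'eef_rot': array([-3.14072612e+00, -7.01035559e-05,  4.10786858e-01]), 'force': array([ 0.14208008, -0.83141971, -0.14948075]), 'moment': array([ 0.02404606, -0.00386288, -0.02510748]), 'grip_width': 0.09437494351851206} -0.0188
```

View pics/top0.png

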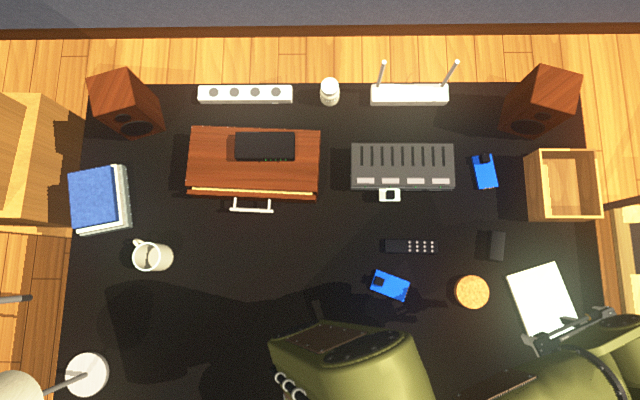

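View pics/side0.png

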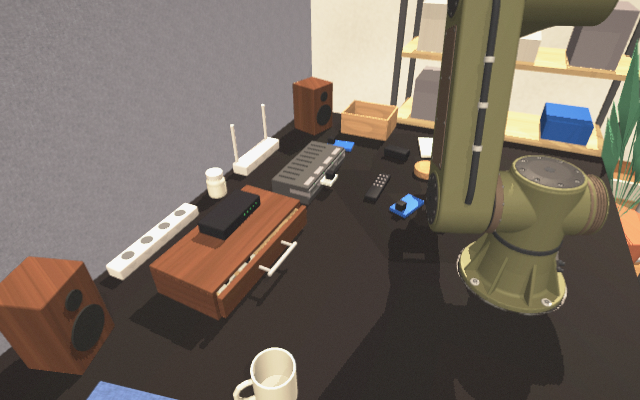

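The top view shows the riser at left (columns 187-320, rows 127-200), its handle at about (251,208), and the box at (350-455, 143-190). The used carrier sticks out at (390,195), which is bay 2. Blue look-alikes are at (390,285) and (484,170). Next I measure these.

```bash
python3 - <<'E'
from h import *
p=shot('top'); X=cloud(p)
for n in ['riser','box','drawer_handle','drawer_floor','bay0','bay1','bay2','bay3','old_2','remote','mug','modem','drive_a']:
    print(n)
    for f in ('place_of','spot_in'):
        for r in getattr(cams,f)(p,n)[:4]:
            a=np.array(r.get('at',r.get('box')))*([640,400]*(1 if 'at' in r else 2)); 
            print('  ',round(r['p'],2),a.round(1), X[int(a[1]),int(a[0])].round(3) if len(a)==2 else '')
# top-surface points
for nm,z0,z1,ybox in [('riser',.08,.1,None),('box',.055,.07,None)]:
    m=(X[...,2]>z0)&(X[...,2]<z1)&(X[...,0]>.3)
    if nm=='box': m&=(X[...,1]<-.02)&(X[...,1]>-.5)
    else: m&=(X[...,1]>0.0)
    n,l,s,c=cv2.connectedComponentsWithStats(m.astype(np.uint8))
    for i in range(1,n):
        if s[i,4]>800:
            q=X[l==i]; r=cv2.minAreaRect(q[:,:2].astype(np.float32)); print(nm,s[i],np.round(r[0],4),np.round(r[1],4),r[2], q[:,2].mean())
E
```

```text
riser
   0.58 [262.2 168.2] [0.641 0.194 0.091]
   0.68 [184.5 129.  322.  211.3] 
box
   0.82 [395.1 169.6] [ 0.646 -0.194  0.062]
   0.65 [347.8 141.2 458.9 191.3] 
   0.25 [187.  185.7 315.4 212.1] 
drawer_handle
   0.57 [250.1 209.1] [0.526 0.232 0.057]
   0.61 [184.  188.3 316.2 210.9] 
   0.23 [384.4 238.2 439.9 252.6] 
drawer_floor
   0.86 [186.  190.2 315.7 214.5] 
bay0
   0.88 [438.2 190.6] [ 0.59  -0.326  0.029]
   0.86 [410.8 189.6] [ 0.593 -0.244  0.027]
   0.65 [391.6 189.4] [ 0.59  -0.184  0.042]
   0.6 [364.6 191.7] [ 0.592 -0.108  0.   ]
   0.78 [347.4 143.5 453.3 192.5] 
bay1
   0.88 [438.2 190.6] [ 0.59  -0.326  0.029]
   0.86 [410.8 189.6] [ 0.593 -0.244  0.027]
   0.65 [391.6 189.4] [ 0.59  -0.184  0.042]
   0.6 [364.6 191.7] [ 0.592 -0.108  0.   ]
   0.78 [347.4 143.5 453.3 192.5] 
bay2
   0.88 [438.2 190.6] [ 0.59  -0.326  0.029]
   0.86 [410.8 189.6] [ 0.593 -0.244  0.027]
   0.65 [391.6 189.4] [ 0.59  -0.184  0.042]
   0.6 [364.6 191.7] [ 0.592 -0.108  0.   ]
   0.78 [347.4 143.5 453.3 192.5] 
bay3
   0.88 [438.2 190.6] [ 0.59  -0.326  0.029]
   0.86 [410.8 18
[... 162 characters left out ...]
.82 [482.5 174.4] [ 0.644 -0.468  0.01 ]
   0.49 [389.6 182.8] [ 0.607 -0.176  0.06 ]
   0.87 [472.9 154.4 497.8 191.7] 
   0.78 [369.5 269.7 410.5 299.7] 
   0.77 [380.9 189.8 400.7 200.1] 
remote
   0.72 [410.4 247.2] [ 0.42  -0.241  0.014]
   0.69 [383.2 236.8 437.8 255.3] 
mug
   0.91 [159.8 256.6] [0.386 0.477 0.088]
   0.73 [130.7 238.  170.7 270.9] 
modem
   0.85 [265.8 147.6] [0.692 0.181 0.126]
   0.66 [412.1 190.2] [ 0.589 -0.249  0.03 ]
   0.92 [234.8 129.7 295.2 162.5] 
drive_a
riser [ 185  126  135   67 6316] [0.6719 0.2246] [0.3848 0.1867] 87.45542907714844 0.08956358867248838
box [ 351  143  104   46 4506] [ 0.6578 -0.2155] [0.3022 0.1377] 89.55595397949219 0.06202302185932775
```

```bash
python3 - <<'E'
import cv2
a=cv2.imread('pics/top0.png')
cv2.imwrite('pics/t0a.png',cv2.resize(a[110:230,170:470],None,fx=2.6,fy=2.6,interpolation=cv2.INTER_CUBIC))
E
```

```text
(no output)
```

View pics/t0a.png

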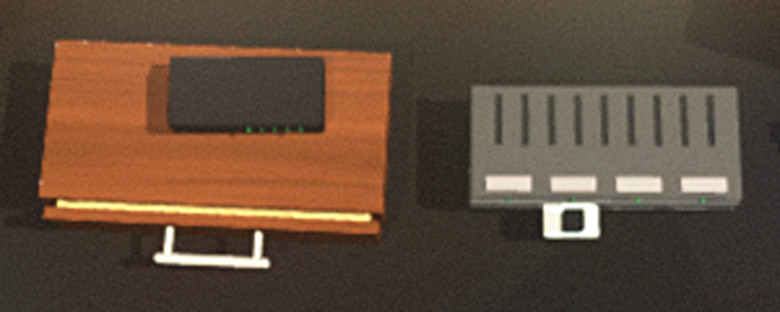

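Emit:
servo_tool(
  rows=[
    [0.03, 0.035, 0.01, 0, 0, 0.1, 0],
    [0.05, 0.07, 0.02, 0, 0, 0.2, 0],
    [0.08, 0.105, 0.03, 0, 0, 0.3, 0],
    [0.1, 0.14, 0.04, 0, 0, 0.4, 0],
    [0.12, 0.175, 0.05, 0, 0, 0.5, 0],
    [0.14, 0.21, 0.05, 0, 0, 0.6, 0],
    [0.16, 0.245, 0.05, 0, 0, 0.7, 0],
    [0.18, 0.28, 0.05, 0, 0, 0.8, 0],
  ],
)

```text
time_s: 2.17
ee_pos: [0.3972, -0.2276, 0.2559]
eef_rot: [3.141, 0.0, 1.216]
force: [0.5, -0.8, 0.5]
grip_width: 0.0476
```

Emit:
servo_tool(
  rows=[
    [0.02, 0.04, 0, 0, 0, 0.1, -0.2],
    [0.04, 0.08, 0, 0, 0, 0.2, -0.2],
    [0.05, 0.12, 0, 0, 0, 0.3, -0.2],
    [0.06, 0.16, 0, 0, 0, 0.3, -0.2],
    [0.07, 0.2, 0, 0, 0, 0.3, -0.2],
    [0.08, 0.24, 0, 0, 0, 0.3, -0.2],
    [0.09, 0.28, 0, 0, 0, 0.3, -0.2],
    [0.1, 0.32, 0, 0, 0, 0.3, -0.2],
  ],
)

```text
time_s: 2.83
ee_pos: [0.496, 0.0895, 0.2562]
eef_rot: [3.14, 0.0, 1.516]
force: [0.6, -0.5, 0.9]
grip_width: 0.0377
```

```bash
python3 - <<'E'
from h import *
p=shot('wrist','w1'); o=p['obs']; print(o['ee_pos'],o['eef_rot'],o['grip_width'],o['time_s'])
p=shot('side','s1')
E
```

```text
[0.49601028 0.08948354 0.25617995] [3.13997149e+00 2.04358229e-04 1.51557362e+00] 0.0376513565997409 2.8333
```

View pics/w1.png

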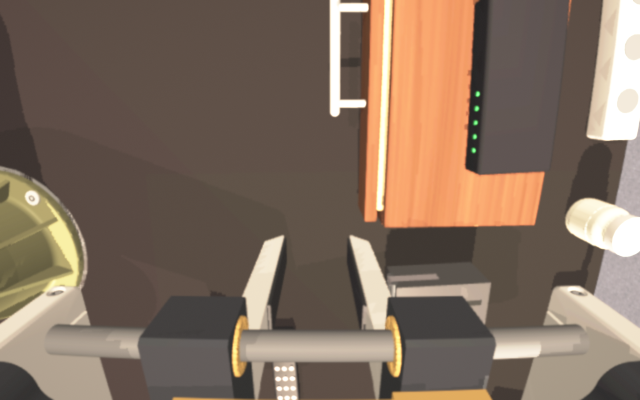

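The wrist view shows the handle bar at column ~335, rows 0-115, and its lower end at (335,112). The drawer front edge is at column ~370.

```bash
python3 - <<'E'
from h import *
p=shot('wrist'); X=cloud(p)
m=(X[...,2]>.045)&(X[...,2]<.065)&(X[...,1]>.1)&(X[...,0]<.56)&(X[...,0]>.4); q=X[m]
print(m.sum(), q.min(0),q.max(0))
print(onz(p,[[335,20],[335,60],[335,100],[335,112]],.052).round(4))
mm=(X[...,2]>.085)&(X[...,2]<.094); q=X[mm]; r=cv2.minAreaRect(q[:,:2].astype(np.float32)); print(r)
# right edge of riser front panel
for row in (40,100,160,200):
    c=np.where(np.isfinite(X[row,:,0]))[0]; 
    print([(int(u),X[row,u].round(3).tolist()) for u in (360,366,372,378,384,390,400)])
E
```

```text
1819 [0.51734271 0.10042344 0.04507348] [0.55996241 0.29023413 0.06498602]
[[0.5259 0.2702 0.052 ]
 [0.5243 0.2287 0.052 ]
 [0.5227 0.1851 0.052 ]
 [0.5222 0.1716 0.052 ]]
((0.47017475962638855, 0.11591476202011108), (0.8657257556915283, 0.3127545416355133), 2.750552177429199)
[(360, [0.56, 0.258, -0.0]), (366, [0.561, 0.249, 0.046]), (372, [0.562, 0.243, 0.075]), (378, [0.568, 0.243, 0.076]), (384, [0.575, 0.243, 0.076]), (390, [0.594, 0.253, 0.02]), (400, [0.588, 0.24, 0.089])]
[(360, [0.559, 0.185, -0.002]), (366, [0.557, 0.183, 0.062]), (372, [0.562, 0.183, 0.077]), (378, [0.568, 0.182, 0.076]), (384, [0.577, 0.182, 0.066]), (390, [0.579, 0.182, 0.088]), (400, [0.589, 0.181, 0.09])]
[(360, [0.554, 0.109, 0.024]), (366, [0.555, 0.117, 0.074]), (372, [0.561, 0.117, 0.078]), (378, [0.568, 0.117, 0.077]), (384, [0.586, 0.107, 0.022]), (390, [0.579, 0.118, 0.089]), (400, [0.59, 0.117, 0.088])]
[(360, [0.552, 0.058, 0.038]), (366, [0.554, 0.07, 0.076]), (372, [0.561, 0.069, 0.076]), (378, [0.57, 0.066, 0.066]), (384, [0.574, 0.07, 0.083]), (390, [0.58, 0.072, 0.089]), (400, [0.591, 0.071, 0.089])]
```

Emit:
servo_tool(
  rows=[
    [0.01, 0.04, -0.01, 0, 0, 0.015, -0.4],
    [0.02, 0.08, -0.02, 0, 0, 0.015, -0.4],
    [0.0285, 0.12, -0.03, 0, 0, 0.015, -0.4],
    [0.0285, 0.1425, -0.05, 0, 0, 0.015, -0.4],
    [0.0285, 0.1425, -0.08, 0, 0, 0.015, -0.4],
    [0.0285, 0.1425, -0.12, 0, 0, 0.015, -0.4],
    [0.0285, 0.1425, -0.15, 0, 0, 0.015, -0.4],
    [0.0285, 0.1425, -0.15, 0, 0, 0.015, -0.4],
  ],
)

```text
time_s: 3.65
ee_pos: [0.522, 0.2299, 0.0999]
eef_rot: [-3.134, 0.004, 1.534]
force: [-1.1, 0.4, -1.2]
grip_width: 0.0284
```

```bash
python3 - <<'E'
from h import *
p=shot('wrist','w2'); o=p['obs']; print(o['ee_pos'],o['eef_rot'],o['grip_width'],o['time_s'])
print(proj(p,[o['ee_pos'],[.5245,.232,.052]]))
print(onz(p,[[320,100]],.052))
E
```

```text
[0.52201246 0.22985279 0.09987907] [-3.1335127   0.00397256  1.53354333] 0.02835912017597866 3.65
[[316.29908392 249.99734148]
 [320.03549253 220.19063362]]
[[0.52754554 0.31954907 0.052     ]]
```

View pics/w2.png

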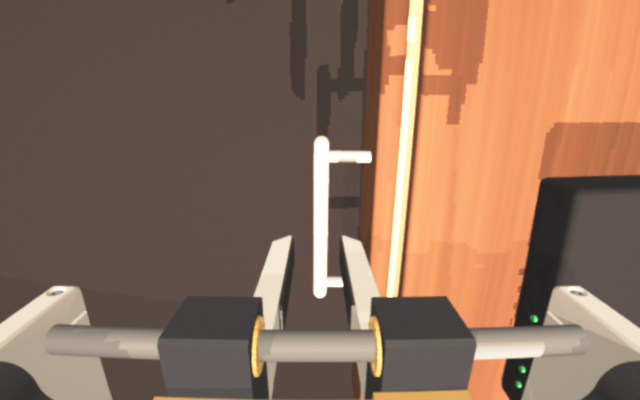

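The bar (column 321, rows 140-295) is centred between the fingers, so I go down and grip.

Emit:
servo_tool(
  rows=[
    [0.002, 0, -0.02, 0, 0, 0, -0.4],
    [0.002, 0, -0.045, 0, 0, 0, -0.4],
    [0.002, 0, -0.066, 0, 0, 0, -0.4],
    [0.002, 0, -0.066, 0, 0, 0, -0.4],
    [0.002, 0, -0.066, 0, 0, 0, -1],
    [0.002, 0, -0.066, 0, 0, 0, -1],
    [0.002, 0, -0.066, 0, 0, 0, -1],
    [0.002, 0, -0.066, 0, 0, 0, -1],
  ],
  newtons=20,
)

```text
time_s: 4.37
ee_pos: [0.5267, 0.2307, 0.04]
eef_rot: [-3.141, 0.001, 1.533]
force: [-0.7, -1.3, 8.3]
grip_width: 0.0102
```

Emit:
servo_tool(
  rows=[
    [-0.015, 0.0005, 0, 0, 0, 0, -1],
    [-0.04, 0.0015, 0, 0, 0, 0, -1],
    [-0.065, 0.0025, 0, 0, 0, 0, -1],
    [-0.09, 0.0035, 0, 0, 0, 0, -1],
    [-0.115, 0.0045, 0, 0, 0, 0, -1],
    [-0.135, 0.0055, 0, 0, 0, 0, -1],
    [-0.146, 0.006, 0, 0, 0, 0, -1],
    [-0.146, 0.006, 0, 0, 0, 0, -1],
  ],
)

```text
time_s: 5.03
ee_pos: [0.3838, 0.2372, 0.0414]
eef_rot: [3.131, -0.001, 1.535]
force: [41.1, -5.8, -33.4]
grip_width: 0.0152
```

Emit:
servo_tool(
  rows=[
    [0.003, 0, 0, 0, 0, 0, -0.4],
    [0.003, 0, 0, 0, 0, 0, -0.4],
    [0.003, 0, 0.0, 0, 0, 0, -0.4],
    [0.003, 0, 0.02, 0, 0, 0, -0.4],
    [0.003, 0, 0.05, 0, 0, 0, -0.4],
    [0.003, 0, 0.09, 0, 0, 0, -0.4],
    [0.003, 0, 0.13, 0, 0, 0, -0.4],
    [0.003, 0, 0.17, 0, 0, 0, -0.4],
  ],
)

```text
time_s: 5.7
ee_pos: [0.3861, 0.237, 0.2136]
eef_rot: [3.132, -0.001, 1.535]
force: [0.5, 0.5, 0.1]
grip_width: 0.0283
```

Emit:
servo_tool(
  rows=[
    [0.01, -0.04, 0.03, 0, 0, 0, -0.4],
    [0.03, -0.08, 0.06, 0, 0, 0, -0.4],
    [0.05, -0.12, 0.08, 0, 0, 0, -0.4],
    [0.06, -0.15, 0.1, 0, 0, 0, -0.4],
    [0.06, -0.18, 0.12, 0, 0, 0, -0.4],
    [0.06, -0.18, 0.14, 0, 0, 0, -0.4],
    [0.06, -0.18, 0.15, 0, 0, 0, -0.4],
    [0.06, -0.18, 0.15, 0, 0, 0, -0.4],
  ],
)

```text
time_s: 6.37
ee_pos: [0.4464, 0.0567, 0.3659]
eef_rot: [3.128, -0.002, 1.533]
force: [-0.5, 0.7, -1.3]
grip_width: 0.0281
```

```bash
python3 - <<'E'
from h import *
p=shot('wrist','w3'); o=p['obs']; print(o['ee_pos'],o['eef_rot'],o['grip_width'],o['time_s'])
t=shot('top'); a=t['image'][:,:,::-1]
cv2.imwrite('pics/t3.png',cv2.resize(a[110:270,170:470],None,fx=2.6,fy=2.6,interpolation=cv2.INTER_CUBIC))
E
```

```text
[0.44636248 0.05672661 0.36588802] [ 3.12801633e+00 -2.02356082e-03  1.53347917e+00] 0.02805935481466598 6.3667
```

View pics/w3.png

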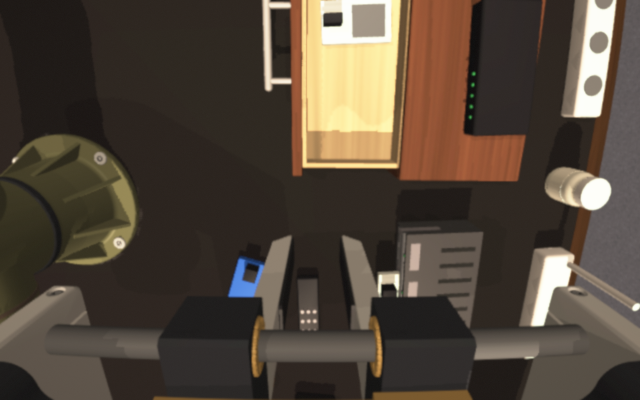

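View pics/t3.png

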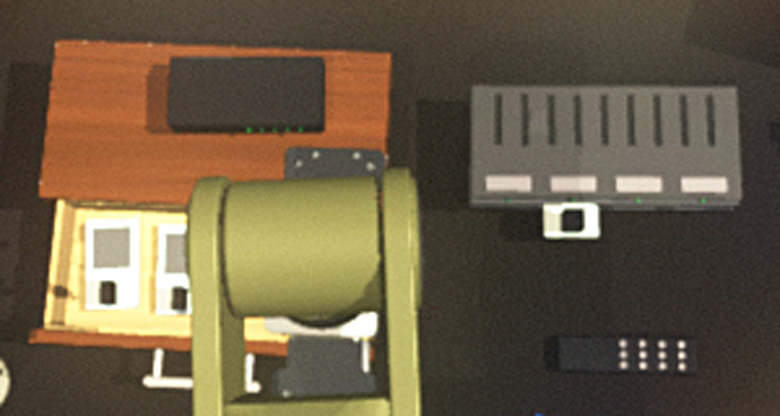

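The drawer is open. The top view shows carriers at t3 (110,265) and (178,270), and the drawer's -y end looks empty. I'll move for a better wrist view of the whole drawer.

Emit:
servo_tool(
  rows=[
    [0, 0.04, 0, 0, 0, 0, -0.4],
    [0, 0.08, 0, 0, 0, 0, -0.4],
    [0, 0.12, 0, 0, 0, 0, -0.4],
    [0, 0.13, 0, 0, 0, 0, -0.4],
    [0, 0.13, 0, 0, 0, 0, -0.4],
    [0, 0.13, 0, 0, 0, 0, -0.4],
    [0, 0.13, 0, 0, 0, 0, -0.4],
    [0, 0.13, 0, 0, 0, 0, -0.4],
  ],
)

```text
time_s: 7.13
ee_pos: [0.4456, 0.1869, 0.3624]
eef_rot: [3.133, -0.001, 1.535]
force: [0.6, -0.3, 0.4]
grip_width: 0.0286
```

```bash
cat > meas.py <<'E'
from h import *
def rect(X,m,minn=150):
    n,l,s,c=cv2.connectedComponentsWithStats(m.astype(np.uint8)); out=[]
    for i in range(1,n):
        if s[i,4]>=minn:
            q=X[l==i]; r=cv2.minAreaRect(q[:,:2].astype(np.float32))
            out.append((int(s[i,4]),c[i].round(0).tolist(),np.round(r[0],4).tolist(),np.round(r[1],4).tolist(),round(r[2],2),round(float(np.median(q[:,2])),4)))
    return out
E
python3 - <<'E'
from meas import *
p=shot('wrist','w4'); o=p['obs']; print(o['ee_pos'],o['eef_rot'],o['time_s'])
X=cloud(p); z=X[...,2]; y=X[...,1]; x=X[...,0]; print(np.nanmin(z),np.nanmax(z))
inn=(y>.05)&(y<.45)&(x>.38)&(x<.58)
print('rib');[print(r) for r in rect(X,inn&(z>.048)&(z<.066),40)]
print('slab');[print(r) for r in rect(X,inn&(z>.029)&(z<.04))]
print('floor');[print(r) for r in rect(X,inn&(z>.015)&(z<.027))]
for n in ['drive_a','drawer_floor']:
    for r in cams.place_of(p,n): print(n,r['p'],np.array(r['at'])*[640,400])
E
```

```text
[0.44563175 0.18691259 0.36242448] [ 3.13305745e+00 -1.40458593e-03  1.53474586e+00] 7.1333
-0.7184803611003722 0.5005690912134443
rib
(377, [358.0, 11.0], [0.515, 0.4024], [0.0037, 0.1302], 87.21, 0.0575)
(200, [340.0, 53.0], [0.4876, 0.3484], [0.0262, 0.0138], 1.74, 0.0571)
(810, [278.0, 131.0], [0.4001, 0.2353], [0.1306, 0.0391], 87.83, 0.0555)
(186, [337.0, 112.0], [0.4815, 0.2658], [0.0275, 0.014], 1.95, 0.0571)
(417, [389.0, 214.0], [0.5706, 0.1156], [0.159, 0.0639], 62.08, 0.0574)
(149, [323.0, 239.0], [0.449, 0.0687], [0.0306, 0.0591], 50.43, 0.0585)
slab
(203, [356.0, 16.0], [0.5146, 0.4016], [0.0017, 0.1297], 87.66, 0.0349)
(2697, [364.0, 53.0], [0.5244, 0.3499], [0.1048, 0.0602], 3.24, 0.0332)
(2429, [360.0, 111.0], [0.5176, 0.2664], [0.1047, 0.061], 0.61, 0.0332)
(269, [367.0, 224.0], [0.5308, 0.0773], [0.173, 0.0832], 33.76, 0.0344)
floor
(12565, [351.0, 143.0], [0.5127, 0.2306], [0.343, 0.14], 87.67, 0.0212)
drive_a 0.84 [364.416  53.92 ]
drive_a 0.76 [359.616 113.32 ]
drawer_floor 0.83 [353.92 134.8 ]
```

View pics/w4.png

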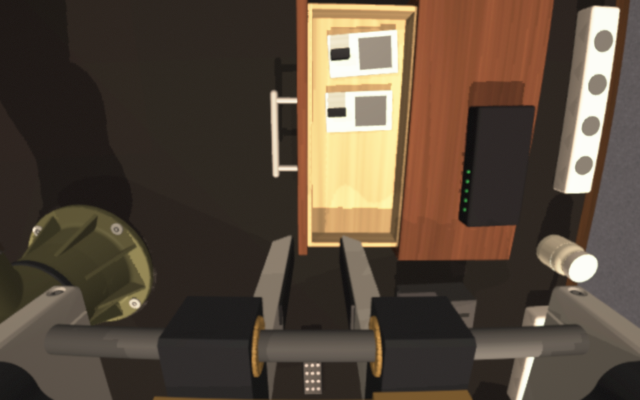

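Two new carriers, right way up and contacts toward +x. Slab centres are (.5244,.3499) and (.5176,.2664), slab top z is .033 and rib top .057, which matches the given sizes. I take the far one first.

Emit:
servo_tool(
  rows=[
    [0, 0.02, 0, 0, 0, 0.12, -0.4],
    [0.01, 0.04, 0, 0, 0, 0.24, -0.4],
    [0.01, 0.06, 0, 0, 0, 0.36, -0.4],
    [0.02, 0.08, 0, 0, 0, 0.48, -0.4],
    [0.02, 0.1, 0, 0, 0, 0.6, -0.4],
    [0.03, 0.12, 0, 0, 0, 0.72, -0.4],
    [0.03, 0.14, -0.02, 0, 0, 0.84, -0.4],
    [0.04, 0.16, -0.04, 0, 0, 0.96, -0.4],
  ],
)

```text
time_s: 7.95
ee_pos: [0.4858, 0.3478, 0.3233]
eef_rot: [3.13, -0.001, 2.5]
force: [1.4, 0.7, -0.1]
grip_width: 0.0279
```

Emit:
servo_tool(
  rows=[
    [0, 0, -0.02, 0, 0, 0.12, -0.3],
    [0, 0, -0.05, 0, 0, 0.24, -0.3],
    [0, 0, -0.08, 0, 0, 0.36, -0.3],
    [0, 0, -0.11, 0, 0, 0.48, -0.3],
    [0, 0, -0.14, 0, 0, 0.6, -0.3],
    [0, 0, -0.17, 0, 0, 0.69, -0.3],
    [0, 0, -0.19, 0, 0, 0.69, -0.3],
    [0, 0, -0.19, 0, 0, 0.69, -0.3],
  ],
)

```text
time_s: 8.62
ee_pos: [0.4845, 0.3463, 0.129]
eef_rot: [3.133, -0.007, -3.094]
force: [-0.3, -0.9, -0.9]
grip_width: 0.0327
```

```bash
cat > drw.py <<'E'
from meas import *
import sys
p=shot('wrist',sys.argv[1]); o=p['obs']; print(o['ee_pos'],o['eef_rot'],o['grip_width'],o['time_s'])
X=cloud(p); z=X[...,2]; y=X[...,1]; x=X[...,0]
inn=(y>.05)&(y<.45)&(x>.42)&(x<.59)
print('rib');[print(r) for r in rect(X,inn&(z>.05)&(z<.064),100)]
print('slab');[print(r) for r in rect(X,inn&(z>.029)&(z<.04),1500)]
E
python3 drw.py w5
```

```text
[0.48446385 0.34628169 0.12895982] [ 3.13347523 -0.00669936 -3.09382183] 0.03272090831456695 8.6167
rib
(490, [277.0, 140.0], [0.4234, 0.3165], [0.209, 0.0038], 87.38, 0.0566)
(379, [382.0, 223.0], [0.4917, 0.4027], [0.0011, 0.0801], 87.32, 0.0574)
(564, [221.0, 205.0], [0.481, 0.2661], [0.0136, 0.0274], 89.97, 0.0569)
(1080, [11.0, 265.0], [0.5355, 0.0601], [0.0952, 0.0347], 17.93, 0.0557)
(557, [318.0, 216.0], [0.4872, 0.3483], [0.0279, 0.0137], 2.47, 0.0568)
(817, [127.0, 302.0], [0.5794, 0.17], [0.0909, 0.0034], 87.37, 0.0571)
(630, [317.0, 319.0], [0.5877, 0.3522], [0.0676, 0.0028], 87.24, 0.0569)
slab
(2474, [65.0, 246.0], [0.5595, 0.1342], [0.2553, 0.1154], 55.3, 0.0344)
(5719, [230.0, 234.0], [0.5176, 0.2662], [0.1045, 0.06], 0.04, 0.0331)
(5442, [317.0, 243.0], [0.5235, 0.3501], [0.1049, 0.06], 3.07, 0.0331)
```

View pics/w5.png

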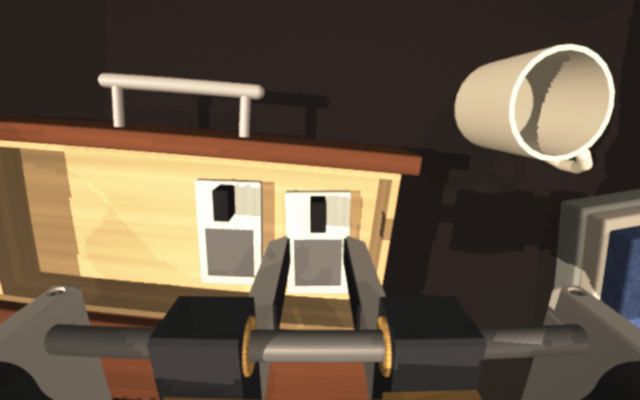

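```bash
cat > go.py <<'E'
from h import *
import sys
# usage: x y z yaw
a=[float(v) for v in sys.argv[1:5]]
o=ctrl.get_obs(); D=R.from_euler('xyz',[np.pi,0,a[3]]); C=R.from_euler('xyz',o['eef_rot'])
print('shift',(np.array(a[:3])-o['ee_pos']).round(4),'rv',(D*C.inv()).as_rotvec().round(4),'t',o['time_s'])
E
python3 go.py .4872 .3483 .036 3.195
```

```text
shift [ 0.0018  0.0014 -0.0959] rv [-0.0095 -0.0043  0.0063] t 8.6667
```

Emit:
servo_tool(
  rows=[
    [0.003, 0.002, -0.03, -0.0095, -0.0043, 0.006, -0.3],
    [0.003, 0.002, -0.06, -0.0095, -0.0043, 0.006, -0.3],
    [0.003, 0.002, -0.085, -0.0095, -0.0043, 0.006, -0.3],
    [0.0025, 0.0018, -0.096, -0.0095, -0.0043, 0.006, -0.3],
    [0.002, 0.0015, -0.096, -0.0095, -0.0043, 0.006, -0.3],
    [0.002, 0.0015, -0.096, -0.0095, -0.0043, 0.006, -1],
    [0.002, 0.0015, -0.096, -0.0095, -0.0043, 0.006, -1],
    [0.002, 0.0015, -0.096, -0.0095, -0.0043, 0.006, -1],
  ],
  newtons=30,
)

```text
time_s: 9.33
ee_pos: [0.4881, 0.3488, 0.0375]
eef_rot: [3.14, 0.002, -3.089]
force: [0.4, -0.5, 0.3]
grip_width: 0.0162
```

Emit:
servo_tool(
  rows=[
    [0, 0, 0, 0, 0, 0, -1],
    [0, 0, 0, 0, 0, 0, -1],
    [0, 0, 0.01, 0, 0, 0, -1],
    [0, 0, 0.03, 0, 0, 0, -1],
    [0, 0, 0.06, 0, 0, 0, -1],
    [0, 0, 0.09, 0, 0, 0, -1],
    [0, 0, 0.12, 0, 0, 0, -1],
    [0, 0, 0.13, 0, 0, 0, -1],
  ],
  newtons=40,
)

```text
time_s: 10.0
ee_pos: [0.4891, 0.3496, 0.1729]
eef_rot: [3.137, 0.007, -3.089]
force: [0.5, 1.1, -0.3]
grip_width: 0.0136
```

```bash
python3 drw.py w6
```

```text
[0.48912183 0.34955097 0.17287546] [ 3.13733636  0.00749275 -3.08873399] 0.01356927942181714 10.0
rib
(262, [292.0, 130.0], [0.4242, 0.3317], [0.178, 0.0035], 87.13, 0.0563)
(3116, [97.0, 235.0], [0.5623, 0.153], [0.2875, 0.1222], 58.39, 0.0572)
(253, [370.0, 204.0], [0.4971, 0.4026], [0.0008, 0.09], 87.28, 0.0576)
(457, [230.0, 185.0], [0.4811, 0.2659], [0.0149, 0.0277], 89.72, 0.0569)
slab
(2022, [110.0, 228.0], [0.5627, 0.1519], [0.2828, 0.1192], 58.71, 0.0346)
(4559, [238.0, 213.0], [0.517, 0.2665], [0.1037, 0.06], 0.49, 0.0331)
```

View pics/w6.png

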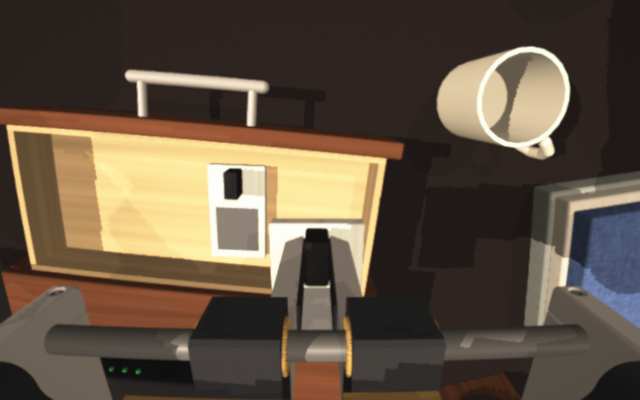

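Emit:
servo_tool(
  rows=[
    [0.005, -0.03, 0.02, 0, 0, -0.06, -1],
    [0.01, -0.065, 0.04, 0, 0, -0.06, -1],
    [0.02, -0.1, 0.05, 0, 0, -0.06, -1],
    [0.03, -0.14, 0.05, 0, 0, -0.06, -1],
    [0.04, -0.18, 0.05, 0, 0, -0.06, -1],
    [0.05, -0.22, 0.05, 0, 0, -0.06, -1],
    [0.06, -0.26, 0.05, 0, 0, -0.06, -1],
    [0.07, -0.3, 0.05, 0, 0, -0.06, -1],
  ],
)

```text
time_s: 10.72
ee_pos: [0.5589, 0.0476, 0.2212]
eef_rot: [3.137, 0.006, 3.135]
force: [0.5, 0.4, -1.1]
grip_width: 0.0132
```

Emit:
servo_tool(
  rows=[
    [0.01, -0.04, 0, 0, 0, 0, -1],
    [0.02, -0.08, 0, 0, 0, 0, -1],
    [0.03, -0.12, 0, 0, 0, 0, -1],
    [0.04, -0.16, 0, 0, 0, 0, -1],
    [0.05, -0.2, 0, 0, 0, 0, -1],
    [0.06, -0.24, 0, 0, 0, 0, -1],
    [0.06, -0.26, 0, 0, 0, 0, -1],
    [0.06, -0.26, 0, 0, 0, 0, -1],
  ],
)

```text
time_s: 11.38
ee_pos: [0.6181, -0.2167, 0.2184]
eef_rot: [3.137, 0.003, 3.13]
force: [-0.7, 0.2, -1.5]
grip_width: 0.0141
```

```bash
python3 - <<'E'
from meas import *
p=shot('wrist','w7'); o=p['obs']; print(o['ee_pos'],o['eef_rot'],o['grip_width'],o['time_s'])
X=cloud(p); z=X[...,2]; y=X[...,1]; x=X[...,0]
print('top');[print(r) for r in rect(X,(z>.058)&(z<.068)&(x>.5),100)]
print('slab');[print(r) for r in rect(X,(z>.037)&(z<.047)&(x>.5),60)]
for r in cams.place_of(p,'bay0'): print(r['p'],np.array(r['at'])*[640,400], onz(p,[np.array(r['at'])*[640,400]],.03).round(4))
E
```

```text
[ 0.61806726 -0.21666806  0.21842428] [3.13672164e+00 2.93531519e-03 3.13029924e+00] 0.014060502342945593 11.3833
top
(767, [569.0, 112.0], [0.5404, 0.0557], [0.0791, 0.0274], 14.15, 0.0656)
(586, [351.0, 145.0], [0.5711, -0.1784], [0.0242, 0.0251], 89.34, 0.0652)
(930, [529.0, 220.0], [0.6653, 0.0318], [0.0102, 0.1856], 84.99, 0.0631)
(22847, [316.0, 215.0], [0.6615, -0.2163], [0.303, 0.1322], 89.62, 0.0611)
(247, [4.0, 240.0], [0.6721, -0.5998], [0.0048, 0.0551], 88.87, 0.0625)
(162, [16.0, 298.0], [0.7588, -0.6153], [0.047, 0.0052], 77.82, 0.063)
(293, [467.0, 373.0], [0.8886, -0.0063], [0.0315, 0.0534], 26.84, 0.0613)
slab
(417, [553.0, 111.0], [0.537, 0.0523], [0.0037, 0.0738], 87.05, 0.0422)
(1141, [348.0, 145.0], [0.574, -0.1781], [0.0597, 0.036], 89.49, 0.0413)
(785, [519.0, 213.0], [0.6646, 0.0313], [0.0129, 0.1845], 83.97, 0.042)
(619, [11.0, 208.0], [0.6379, -0.6003], [0.0049, 0.1241], 89.55, 0.0417)
(150, [27.0, 290.0], [0.7605, -0.6159], [0.0497, 0.0049], 79.2, 0.0428)
(102, [90.0, 315.0], [0.8008, -0.5298], [0.0316, 0.0111], 6.21, 0.0403)
(109, [450.0, 366.0], [0.8929, -0.0253], [0.0112, 0.0406], 71.26, 0.0425)
(1134, [316.0, 374.0], [0.9025, -0.2198], [0.068, 0.0507], 88.9, 0.0388)
0.97 [347.52 156.2 ] [[ 0.5878 -0.1791  0.03  ]]
0.89 [224.32 158.  ] [[ 0.5878 -0.3234  0.03  ]]
0.88 [408.512 157.8  ] [[ 0.5904 -0.1072  0.03  ]]
0.87 [285.376 158.88 ] [[ 0.59   -0.2517  0.03  ]]
0.54 [317.312 288.72 ] [[ 0.7636 -0.2164  0.03  ]]
```

View pics/w7.png

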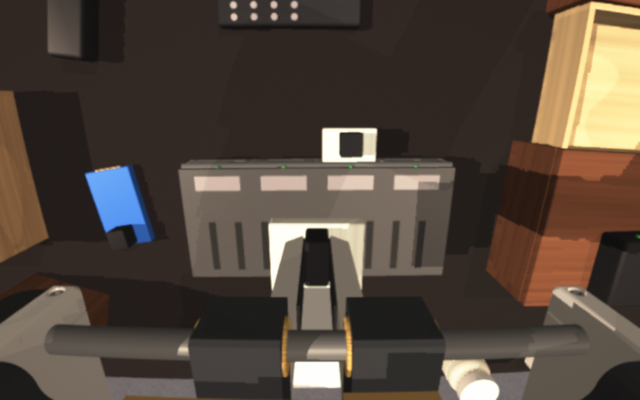

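```bash
cat > held.py <<'E'
from meas import *
import sys
p=shot('wrist'); o=p['obs']; X=cloud(p)
Rt=rot(o['eef_rot']); L=(X-o['ee_pos'])@Rt  # tool coords
m=(np.abs(L[...,2])<.012)&(np.abs(L[...,1])<.036)&(L[...,0]<.03)&(L[...,0]>-.12)&np.isfinite(X[...,2])
m2=m&(np.abs(L[...,1])>.022)
q=L[m2]; A=np.c_[q[:,:2],np.ones(len(q))]
c=np.linalg.lstsq(A,q[:,2],rcond=None)[0]
for _ in range(3):
    r=q[:,2]-A@c; k=np.abs(r)<.002; c=np.linalg.lstsq(A[k],q[k,2],rcond=None)[0]
print(len(q),k.sum(),'slab top plane tool z = a x + b y + c',c.round(4)); q=q[k]
print('tool x range',np.percentile(q[:,0],[0,2,98,100]).round(4),'y',np.percentile(q[:,1],[0,1,50,99,100]).round(4))
rb=L[(np.abs(L[...,1])<.006)&(np.abs(L[...,0])<.03)&(L[...,2]<-.015)&(L[...,2]>-.035)]
if len(rb): print('rib top',np.percentile(rb[:,0],[0,5,95,100]).round(4),np.median(rb[:,2]).round(4))
print(o['ee_pos'],o['eef_rot'])
E
python3 held.py
```

```text
1277 1204 slab top plane tool z = a x + b y + c [-0.0017  0.0017  0.0046]
tool x range [-0.0302 -0.0252  0.016   0.0166] y [-0.0303 -0.03   -0.0222  0.0298  0.03  ]
rib top [-0.0139 -0.0116  0.0139  0.0146] -0.0195
[ 0.61841318 -0.21281751  0.21928076] [3.13618517 0.00367856 3.13318489]
```

```bash
python3 go.py .475 -.252 .12 3.135
```

```text
shift [-0.1436 -0.0401 -0.0999] rv [-0.0052  0.0043  0.0005] t 11.5333
```

Emit:
servo_tool(
  rows=[
    [-0.03, -0.01, 0, -0.0052, 0.0043, 0, -1],
    [-0.06, -0.02, 0, -0.0052, 0.0043, 0, -1],
    [-0.1, -0.03, -0.01, -0.0052, 0.0043, 0, -1],
    [-0.13, -0.04, -0.03, -0.0052, 0.0043, 0, -1],
    [-0.144, -0.04, -0.06, -0.0052, 0.0043, 0, -1],
    [-0.144, -0.04, -0.09, -0.0052, 0.0043, 0, -1],
    [-0.144, -0.04, -0.1, -0.0052, 0.0043, 0, -1],
    [-0.144, -0.04, -0.1, -0.0052, 0.0043, 0, -1],
  ],
)

```text
time_s: 12.2
ee_pos: [0.474, -0.2504, 0.1179]
eef_rot: [3.139, -0.003, 3.136]
force: [-0.0, 0.1, -0.7]
grip_width: 0.0135
```

```bash
python3 held.py; python3 go.py .48 -.252 .0475 3.135
```

```text
1271 1200 slab top plane tool z = a x + b y + c [0.0003 0.0005 0.0046]
tool x range [-0.0306 -0.025   0.0161  0.0167] y [-0.0303 -0.0299 -0.0222  0.0298  0.0301]
rib top [-0.0136 -0.0117  0.0139  0.0148] -0.0195
[ 0.47397979 -0.2504077   0.11790903] [ 3.13943138 -0.00326434  3.13571841]
shift [ 0.005  -0.001  -0.0723] rv [-0.0006 -0.0009 -0.0008] t 12.25
```

Emit:
servo_tool(
  rows=[
    [0.003, -0.001, -0.02, 0, 0, 0, -1],
    [0.005, -0.001, -0.04, 0, 0, 0, -1],
    [0.005, -0.001, -0.06, 0, 0, 0, -1],
    [0.005, -0.001, -0.07, 0, 0, 0, -1],
    [0.005, -0.001, -0.0725, 0, 0, 0, -1],
    [0.005, -0.001, -0.0725, 0, 0, 0, -1],
    [0.005, -0.001, -0.0725, 0, 0, 0, -1],
    [0.005, -0.001, -0.0725, 0, 0, 0, -1],
  ],
)

```text
time_s: 12.92
ee_pos: [0.4807, -0.2523, 0.0487]
eef_rot: [-3.141, 0.001, 3.136]
force: [-0.3, 0.6, -1.4]
grip_width: 0.0136
```

```bash
python3 held.py; python3 go.py .51 -.252 .0475 3.135; python3 - <<'E'
from h import *
p=shot('side'); a=p['image'][:,:,::-1]
cv2.imwrite('pics/s8.png',cv2.resize(a[120:240,230:430],None,fx=4,fy=4,interpolation=cv2.INTER_CUBIC))
E
```

```text
1279 1204 slab top plane tool z = a x + b y + c [-0.0009 -0.0004  0.0045]
tool x range [-0.0299 -0.0249  0.016   0.0166] y [-0.0303 -0.0299 -0.0221  0.0298  0.03  ]
rib top [-0.0135 -0.0116  0.014   0.0148] -0.0195
[ 0.48066362 -0.25234716  0.04874618] [-3.14116293e+00  8.53213033e-04  3.13595227e+00]
shift [ 0.0294  0.0003 -0.0011] rv [ 0.0003  0.0007 -0.0009] t 12.9667
```

View pics/s8.png

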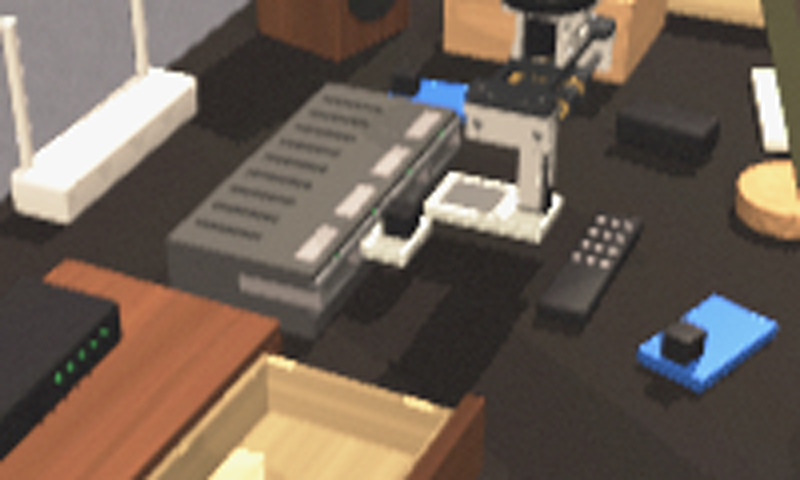

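The side view shows the carrier held level in front of bay 1. Inserting.

Emit:
servo_tool(
  rows=[
    [0.008, 0, -0.0012, 0, 0, 0, -1],
    [0.016, 0, -0.0012, 0, 0, 0, -1],
    [0.023, 0, -0.0012, 0, 0, 0, -1],
    [0.03, 0, -0.0012, 0, 0, 0, -1],
    [0.036, 0, -0.0012, 0, 0, 0, -1],
    [0.042, 0, -0.0012, 0, 0, 0, -1],
    [0.048, 0, -0.0012, 0, 0, 0, -1],
    [0.052, 0, -0.0012, 0, 0, 0, -1],
  ],
)

```text
time_s: 13.68
ee_pos: [0.5331, -0.2522, 0.0471]
eef_rot: [-3.142, 0.0, 3.136]
force: [-0.1, -0.4, -1.3]
grip_width: 0.014
```

Emit:
servo_tool(
  rows=[
    [0.006, 0, 0, 0, 0, 0, -1],
    [0.012, 0, 0, 0, 0, 0, -1],
    [0.018, 0, 0, 0, 0, 0, -1],
    [0.024, 0, 0, 0, 0, 0, -1],
    [0.029, 0, 0, 0, 0, 0, -1],
    [0.034, 0, 0, 0, 0, 0, -1],
    [0.037, 0, 0, 0, 0, 0, -1],
    [0.04, 0, 0, 0, 0, 0, -1],
  ],
)

```text
time_s: 14.35
ee_pos: [0.5726, -0.2523, 0.0469]
eef_rot: [3.142, -0.002, 3.136]
force: [-28.3, -2.0, 7.9]
grip_width: 0.0138
```

```bash
python3 held.py
```

```text
1829 874 slab top plane tool z = a x + b y + c [0.1151 0.0011 0.0039]
tool x range [-0.0189 -0.0182  0.0163  0.0167] y [-0.0358 -0.0342 -0.0221  0.0323  0.036 ]
rib top [-0.0299 -0.0126  0.0142  0.0149] -0.0195
[ 0.57255459 -0.25226785  0.04685212] [ 3.14150507e+00 -1.99021060e-03  3.13618343e+00]
```

It is home against the stop (28 N). I ease off, release and rise.

Emit:
servo_tool(
  rows=[
    [-0.001, 0, 0, 0, 0, 0, -1],
    [-0.001, 0, 0, 0, 0, 0, -0.3],
    [-0.001, 0, 0, 0, 0, 0, -0.3],
    [-0.001, 0, 0, 0, 0, 0, -0.3],
    [-0.001, 0, 0.02, 0, 0, 0, -0.3],
    [-0.001, 0, 0.06, 0, 0, 0, -0.3],
    [-0.001, 0, 0.1, 0, 0, 0, -0.3],
    [0.005, 0.01, 0.14, 0, 0, 0, -0.3],
  ],
)

```text
time_s: 15.07
ee_pos: [0.5766, -0.2432, 0.1886]
eef_rot: [3.141, -0.003, 3.135]
force: [1.1, -0.5, 0.4]
grip_width: 0.0328
```

Emit:
servo_tool(
  rows=[
    [0.01, 0.02, 0.02, 0, 0, 0, -0.3],
    [0.02, 0.03, 0.03, 0, 0, 0, -0.3],
    [0.03, 0.04, 0.03, 0, 0, 0, -0.3],
    [0.04, 0.04, 0.03, 0, 0, 0, -0.3],
    [0.04, 0.04, 0.03, 0, 0, 0, -0.3],
    [0.04, 0.04, 0.03, 0, 0, 0, -0.3],
    [0.04, 0.04, 0.03, 0, 0, 0, -0.3],
    [0.04, 0.04, 0.03, 0, 0, 0, -0.3],
  ],
)

```text
time_s: 15.73
ee_pos: [0.6161, -0.2036, 0.218]
eef_rot: [3.141, -0.004, 3.134]
force: [0.6, -0.1, 0.4]
grip_width: 0.0332
```

```bash
cat > box.py <<'E'
from meas import *
import sys
p=shot('wrist',sys.argv[1]); o=p['obs']; print(o['ee_pos'],o['eef_rot'],o['grip_width'],o['time_s'])
X=cloud(p); z=X[...,2]; y=X[...,1]; x=X[...,0]; k=(x>.45)&(x<.72)&(y>-.42)&(y<-.02)
print('top');[print(r) for r in rect(X,k&(z>.057)&(z<.072),80)]
print('slab');[print(r) for r in rect(X,k&(z>.037)&(z<.049)&(x<.64),80)]
for r in cams.place_of(p,'bay0'): print(round(r['p'],2),np.array(r['at'])*[640,400], onz(p,[np.array(r['at'])*[640,400]],.03).round(4))
E
python3 box.py w9
```

```text
[ 0.61612813 -0.20355109  0.21803859] [ 3.14119377 -0.0038908   3.13406111] 0.03317235848477079 15.7333
top
(389, [270.0, 149.0], [0.5711, -0.2524], [0.0143, 0.0281], 89.4, 0.065)
(570, [340.0, 148.0], [0.5711, -0.1783], [0.0236, 0.0252], 89.88, 0.0652)
(25120, [305.0, 218.0], [0.657, -0.2156], [0.3032, 0.126], 89.99, 0.0611)
slab
(1348, [274.0, 148.0], [0.5732, -0.2525], [0.06, 0.0361], 89.43, 0.0412)
(1168, [338.0, 148.0], [0.5739, -0.1783], [0.0599, 0.0361], 89.65, 0.0412)
0.95 [337.024 162.32 ] [[ 0.5915 -0.1792  0.03  ]]
0.83 [400.576 160.8  ] [[ 0.5902 -0.1044  0.03  ]]
0.75 [211.072 162.92 ] [[ 0.5906 -0.3276  0.03  ]]
0.72 [276.096 164.2  ] [[ 0.5931 -0.2507  0.03  ]]
```

View pics/w9.png

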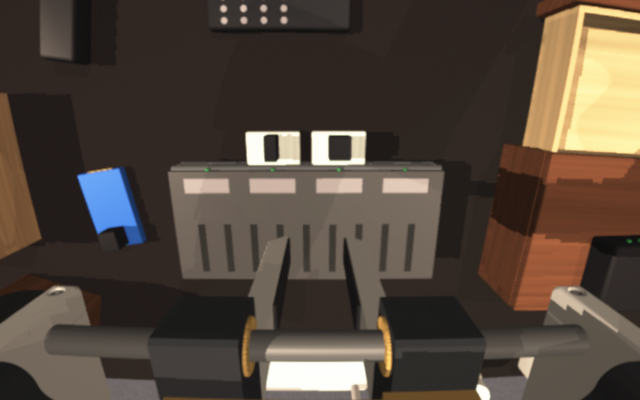

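Home: its rib is at x .5711, the same as the home used carrier's lug. Now the second carrier.

Emit:
servo_tool(
  rows=[
    [-0.01, 0.04, 0, 0, 0, 0.01, -0.3],
    [-0.02, 0.08, 0, 0, 0, 0.01, -0.3],
    [-0.03, 0.12, 0, 0, 0, 0.01, -0.3],
    [-0.04, 0.16, 0, 0, 0, 0.01, -0.3],
    [-0.05, 0.2, 0, 0, 0, 0.01, -0.3],
    [-0.06, 0.24, 0, 0, 0, 0.01, -0.3],
    [-0.07, 0.28, 0, 0, 0, 0.01, -0.3],
    [-0.08, 0.32, 0, 0, 0, 0.01, -0.3],
  ],
)

```text
time_s: 16.5
ee_pos: [0.5353, 0.118, 0.2187]
eef_rot: [3.141, -0.003, -3.14]
force: [0.8, 1.1, -0.2]
grip_width: 0.0327
```

Emit:
servo_tool(
  rows=[
    [-0.015, 0.04, 0, 0, 0, 0, -0.3],
    [-0.03, 0.08, 0, 0, 0, 0, -0.3],
    [-0.04, 0.12, -0.01, 0, 0, 0, -0.3],
    [-0.05, 0.15, -0.03, 0, 0, 0, -0.3],
    [-0.055, 0.15, -0.06, 0, 0, 0, -0.3],
    [-0.055, 0.15, -0.08, 0, 0, 0, -0.3],
    [-0.055, 0.15, -0.09, 0, 0, 0, -0.3],
    [-0.055, 0.15, -0.09, 0, 0, 0, -0.3],
  ],
)

```text
time_s: 17.17
ee_pos: [0.4796, 0.2674, 0.127]
eef_rot: [-3.141, -0.006, -3.14]
force: [-0.4, -0.4, 0.3]
grip_width: 0.0331
```

```bash
python3 drw.py w10; python3 go.py .481 .266 .0355 3.147
```

```text
[0.47959454 0.26742091 0.12696001] [-3.14052338 -0.00557658 -3.13984535] 0.03305275607258409 17.1667
rib
(550, [368.0, 148.0], [0.4233, 0.3128], [0.2176, 0.004], 87.4, 0.0566)
(2406, [95.0, 256.0], [0.519, 0.0654], [0.1559, 0.0632], 23.79, 0.0574)
(1038, [472.0, 241.0], [0.5084, 0.4017], [0.0025, 0.1145], 87.0, 0.0577)
(566, [315.0, 214.0], [0.4808, 0.266], [0.0281, 0.0136], 0.15, 0.0568)
(644, [317.0, 321.0], [0.5839, 0.2677], [0.0682, 0.0028], 87.25, 0.0579)
slab
(5532, [316.0, 242.0], [0.5171, 0.2663], [0.105, 0.0603], 0.36, 0.0331)
shift [ 0.0006 -0.0016 -0.0932] rv [ 0.0001 -0.0035  0.004 ] t 17.2167
```

View pics/w10.png

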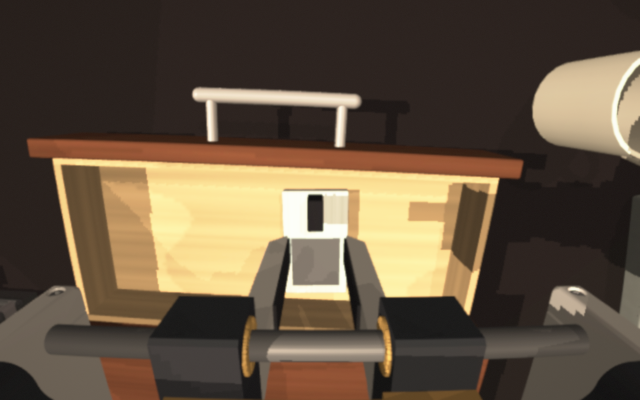

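Only the second carrier is left in the drawer (rib at (315,214)), so there are two new carriers in all. I go down and grip it.

Emit:
servo_tool(
  rows=[
    [0.001, -0.0015, -0.03, 0, -0.0035, 0.004, -0.3],
    [0.001, -0.0015, -0.06, 0, -0.0035, 0.004, -0.3],
    [0.001, -0.0015, -0.085, 0, -0.0035, 0.004, -0.3],
    [0.001, -0.0015, -0.092, 0, -0.0035, 0.004, -0.3],
    [0.001, -0.0015, -0.092, 0, -0.0035, 0.004, -0.5],
    [0.001, -0.0015, -0.092, 0, -0.0035, 0.004, -1],
    [0.001, -0.0015, -0.092, 0, -0.0035, 0.004, -1],
    [0.001, -0.0015, -0.092, 0, -0.0035, 0.004, -1],
  ],
)

```text
time_s: 17.88
ee_pos: [0.4826, 0.2665, 0.0388]
eef_rot: [3.14, 0.003, -3.136]
force: [-0.6, -1.0, 7.2]
grip_width: 0.0139
```

Emit:
servo_tool(
  rows=[
    [0, 0, 0, 0, 0, 0, -1],
    [0, 0, 0, 0, 0, 0, -1],
    [0, 0, 0.01, 0, 0, 0, -1],
    [0, 0, 0.03, 0, 0, 0, -1],
    [0, 0, 0.06, 0, 0, 0, -1],
    [0, 0, 0.1, 0, 0, 0, -1],
    [0.01, -0.02, 0.14, 0, 0, 0, -1],
    [0.02, -0.05, 0.17, 0, 0, 0, -1],
  ],
)

```text
time_s: 18.55
ee_pos: [0.501, 0.2213, 0.2084]
eef_rot: [3.139, 0.005, -3.134]
force: [1.2, 0.2, -1.6]
grip_width: 0.0132
```

```bash
python3 held.py; python3 go.py .49 -.106 .2 3.135
```

```text
1293 1238 slab top plane tool z = a x + b y + c [-0.0009  0.0008  0.0059]
tool x range [-0.0322 -0.0255  0.0171  0.0178] y [-0.0303 -0.03   -0.0222  0.0297  0.0299]
rib top [-0.0122 -0.0102  0.0149  0.0158] -0.0182
[0.50103586 0.22134647 0.20843344] [ 3.13921336  0.00541958 -3.13356786]
shift [-0.0143 -0.3231 -0.0138] rv [-0.0032  0.0127 -0.0116] t 18.6
```

Emit:
servo_tool(
  rows=[
    [0, -0.04, 0, 0, 0, 0, -1],
    [0, -0.08, 0, 0, 0, -0.01, -1],
    [-0.01, -0.12, 0, 0, 0.01, -0.01, -1],
    [-0.01, -0.16, 0, -0.003, 0.012, -0.0116, -1],
    [-0.02, -0.2, 0, -0.003, 0.012, -0.0116, -1],
    [-0.02, -0.24, 0, -0.003, 0.012, -0.0116, -1],
    [-0.02, -0.28, -0.02, -0.003, 0.012, -0.0116, -1],
    [-0.02, -0.31, -0.04, -0.003, 0.012, -0.0116, -1],
  ],
)

```text
time_s: 19.27
ee_pos: [0.4844, -0.0953, 0.1751]
eef_rot: [-3.141, 0.004, 3.134]
force: [1.6, -0.2, -1.3]
grip_width: 0.0134
```

```bash
python3 go.py .481 -.106 .049 3.135
```

```text
shift [-0.0034 -0.0107 -0.1261] rv [0.0009 0.0042 0.0007] t 19.2667
```

Emit:
servo_tool(
  rows=[
    [-0.0034, -0.0107, -0.02, 0.001, 0.004, 0.001, -1],
    [-0.0034, -0.0107, -0.05, 0.001, 0.004, 0.001, -1],
    [-0.0034, -0.0107, -0.08, 0.001, 0.004, 0.001, -1],
    [-0.0034, -0.0107, -0.11, 0.001, 0.004, 0.001, -1],
    [-0.0034, -0.0107, -0.125, 0.001, 0.004, 0.001, -1],
    [-0.0034, -0.0107, -0.1265, 0.001, 0.004, 0.001, -1],
    [-0.0034, -0.0107, -0.1265, 0.001, 0.004, 0.001, -1],
    [-0.0034, -0.0107, -0.1265, 0.001, 0.004, 0.001, -1],
  ],
)

```text
time_s: 19.93
ee_pos: [0.4817, -0.1061, 0.05]
eef_rot: [-3.141, 0.002, 3.135]
force: [0.0, -0.2, -0.8]
grip_width: 0.0137
```

```bash
python3 held.py; python3 go.py .52 -.106 .0487 3.135;  python3 - <<'E'
from h import *
p=shot('side'); a=p['image'][:,:,::-1]
cv2.imwrite('pics/s11.png',cv2.resize(a[120:240,230:430],None,fx=4,fy=4,interpolation=cv2.INTER_CUBIC))
E
```

```text
1290 1238 slab top plane tool z = a x + b y + c [-0.      0.0006  0.0059]
tool x range [-0.0324 -0.0255  0.0172  0.0179] y [-0.0302 -0.0299 -0.0221  0.0298  0.03  ]
rib top [-0.0126 -0.0105  0.0148  0.0156] -0.0182
[ 0.48166521 -0.10613157  0.05002235] [-3.14124695e+00  1.84727700e-03  3.13527158e+00]
shift [ 0.0382  0.0002 -0.0015] rv [ 0.0005  0.0024 -0.0003] t 19.9833
```

View pics/s11.png

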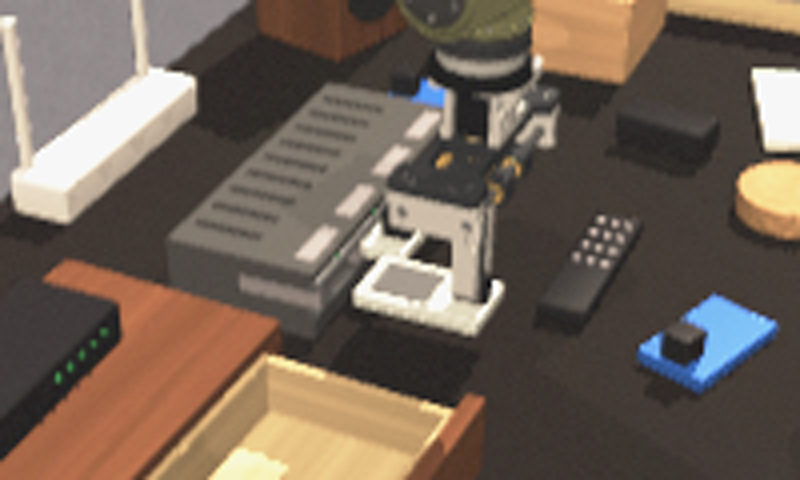

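Emit:
servo_tool(
  rows=[
    [0.008, 0, -0.0015, 0, 0.002, 0, -1],
    [0.016, 0, -0.0015, 0, 0.002, 0, -1],
    [0.023, 0, -0.0015, 0, 0.002, 0, -1],
    [0.03, 0, -0.0015, 0, 0.002, 0, -1],
    [0.036, 0, -0.0015, 0, 0.002, 0, -1],
    [0.042, 0, -0.0015, 0, 0.002, 0, -1],
    [0.048, 0, -0.0015, 0, 0.002, 0, -1],
    [0.052, 0, -0.0015, 0, 0.002, 0, -1],
  ],
)

```text
time_s: 20.7
ee_pos: [0.5345, -0.1061, 0.0486]
eef_rot: [-3.141, 0.001, 3.135]
force: [-0.3, -0.5, -0.7]
grip_width: 0.0137
```

Emit:
servo_tool(
  rows=[
    [0.006, 0, 0, 0, 0, 0, -1],
    [0.012, 0, 0, 0, 0, 0, -1],
    [0.018, 0, 0, 0, 0, 0, -1],
    [0.024, 0, 0, 0, 0, 0, -1],
    [0.029, 0, 0, 0, 0, 0, -1],
    [0.034, 0, 0, 0, 0, 0, -1],
    [0.037, 0, 0, 0, 0, 0, -1],
    [0.0395, 0, 0, 0, 0, 0, -1],
  ],
)

```text
time_s: 21.37
ee_pos: [0.5743, -0.1061, 0.0485]
eef_rot: [-3.141, 0.0, 3.135]
force: [0.3, 0.3, -0.9]
grip_width: 0.0141
```

Emit:
servo_tool(
  rows=[
    [0.001, 0, 0, 0, 0, 0, -1],
    [0.002, 0, 0, 0, 0, 0, -1],
    [0.003, 0, 0, 0, 0, 0, -1],
    [0.003, 0, 0, 0, 0, 0, -1],
    [0.003, 0, 0, 0, 0, 0, -1],
    [0.003, 0, 0, 0, 0, 0, -1],
    [0.003, 0, 0, 0, 0, 0, -1],
    [0.003, 0, 0, 0, 0, 0, -1],
  ],
)

```text
time_s: 22.03
ee_pos: [0.5747, -0.1062, 0.048]
eef_rot: [3.142, -0.006, 3.135]
force: [-20.5, -1.0, 8.6]
grip_width: 0.0138
```

Home. I release, rise and look at the box.

Emit:
servo_tool(
  rows=[
    [-0.0005, 0, 0, 0, 0, 0, -1],
    [-0.0005, 0, 0, 0, 0, 0, -0.3],
    [-0.0005, 0, 0, 0, 0, 0, -0.3],
    [-0.0005, 0, 0, 0, 0, 0, -0.3],
    [-0.0005, 0, 0.02, 0, 0, 0, -0.3],
    [0, 0, 0.06, 0, 0, 0, -0.2],
    [0.01, -0.02, 0.1, 0, 0, 0, -0.2],
    [0.02, -0.05, 0.14, 0, 0, 0, -0.2],
  ],
)

```text
time_s: 22.7
ee_pos: [0.5925, -0.1477, 0.1802]
eef_rot: [-3.141, -0.005, 3.138]
force: [0.9, -0.2, 0.6]
grip_width: 0.038
```

```bash
python3 box.py w12
```

```text
[ 0.59250381 -0.14766948  0.18019499] [-3.14133796 -0.00471189  3.13756858] 0.038037714811414554 22.7
top
(477, [209.0, 177.0], [0.5708, -0.2517], [0.0144, 0.0279], 89.4, 0.0649)
(447, [359.0, 177.0], [0.5714, -0.1061], [0.0143, 0.0271], 89.0, 0.0651)
(686, [284.0, 177.0], [0.5709, -0.1785], [0.024, 0.0252], 89.57, 0.0651)
(25166, [245.0, 248.0], [0.6571, -0.2163], [0.3031, 0.1257], 90.0, 0.0611)
slab
(1597, [217.0, 176.0], [0.5736, -0.2574], [0.0706, 0.0378], 88.99, 0.0412)
(1368, [287.0, 175.0], [0.5742, -0.1791], [0.0599, 0.0377], 89.65, 0.0411)
(1621, [356.0, 175.0], [0.5746, -0.106], [0.0599, 0.0376], 89.61, 0.0412)
0.95 [220.928 187.68 ] [[ 0.5884 -0.2509  0.03  ]]
0.87 [356.288 188.2  ] [[ 0.5897 -0.1049  0.03  ]]
0.76 [155.2  189.92] [[ 0.5903 -0.3241  0.03  ]]
```

View pics/w12.png

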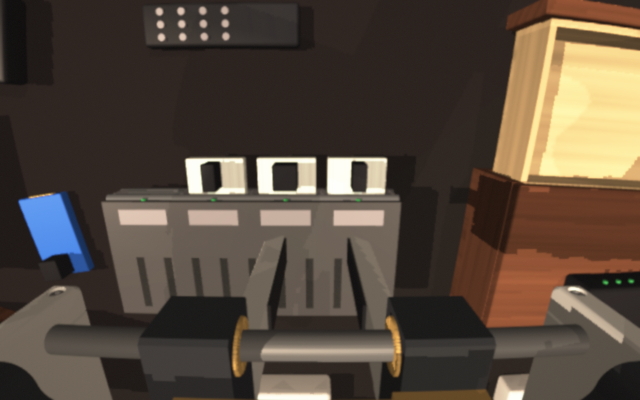

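Both new carriers line up with the used one at x ≈ .571. Now I grasp the used carrier's lug at (.571,-.1785).

```bash
python3 go.py .571 -.1785 .045 3.135
```

```text
shift [-0.0236 -0.0271 -0.1384] rv [0.0033 0.0031 0.0015] t 22.8
```

Emit:
servo_tool(
  rows=[
    [-0.0225, -0.027, 0, 0.003, 0.003, 0.0015, -0.1],
    [-0.0225, -0.0275, -0.03, 0.003, 0.003, 0.0015, -0.1],
    [-0.0225, -0.0275, -0.06, 0.003, 0.003, 0.0015, -0.1],
    [-0.0225, -0.0275, -0.09, 0.003, 0.003, 0.0015, -0.1],
    [-0.0225, -0.0275, -0.12, 0.003, 0.003, 0.0015, -0.1],
    [-0.0225, -0.0275, -0.136, 0.003, 0.003, 0.0015, -0.1],
    [-0.0225, -0.0275, -0.138, 0.003, 0.003, 0.0015, -0.1],
    [-0.0225, -0.0275, -0.138, 0.003, 0.003, 0.0015, -0.1],
  ],
)

```text
time_s: 23.47
ee_pos: [0.5717, -0.1786, 0.0445]
eef_rot: [3.141, -0.001, 3.135]
force: [0.2, -0.2, 0.5]
grip_width: 0.0423
```

Emit:
servo_tool(
  rows=[
    [0, 0, 0, 0, 0, 0, -1],
    [0, 0, 0, 0, 0, 0, -1],
    [0, 0, 0, 0, 0, 0, -1],
    [0, 0, 0, 0, 0, 0, -1],
    [0, 0, 0, 0, 0, 0, -1],
    [-0.003, 0, 0, 0, 0, 0, -1],
    [-0.008, 0, 0, 0, 0, 0, -1],
    [-0.014, 0, 0, 0, 0, 0, -1],
  ],
  newtons=40,
)

```text
time_s: 24.13
ee_pos: [0.5579, -0.1787, 0.045]
eef_rot: [-3.141, 0.001, 3.135]
force: [3.3, 0.3, 3.0]
grip_width: 0.0241
```

Emit:
servo_tool(
  rows=[
    [-0.008, 0, 0.001, 0, 0, 0, -1],
    [-0.018, 0, 0.001, 0, 0, 0, -1],
    [-0.03, 0, 0.001, 0, 0, 0, -1],
    [-0.042, 0, 0.001, 0, 0, 0, -1],
    [-0.055, 0, 0.001, 0, 0, 0, -1],
    [-0.068, 0, 0.001, 0, 0, 0, -1],
    [-0.08, 0, 0.001, 0, 0, 0, -1],
    [-0.09, 0, 0.001, 0, 0, 0, -1],
  ],
)

```text
time_s: 24.8
ee_pos: [0.4656, -0.1783, 0.0454]
eef_rot: [3.141, -0.002, 3.135]
force: [0.4, -1.0, -1.2]
grip_width: 0.0233
```

Emit:
servo_tool(
  rows=[
    [-0.002, 0, 0.01, 0, 0, 0, -1],
    [-0.002, 0, 0.03, 0, 0, 0, -1],
    [-0.002, 0, 0.06, 0, 0, 0, -1],
    [-0.002, 0, 0.09, 0, 0, 0, -1],
    [-0.002, 0, 0.12, 0, 0, 0, -1],
    [-0.002, 0.02, 0.14, 0, 0, 0, -1],
    [-0.002, 0.04, 0.15, 0, 0, 0, -1],
    [-0.002, 0.07, 0.15, 0, 0, 0, -1],
  ],
)

```text
time_s: 25.47
ee_pos: [0.4637, -0.1087, 0.1982]
eef_rot: [-3.141, 0.001, 3.133]
force: [2.2, 0.8, -1.3]
grip_width: 0.0241
```

```bash
python3 held.py; python3 - <<'E'
from h import *
p=shot('wrist','w13')
E
```

```text
718 629 slab top plane tool z = a x + b y + c [ 0.0015 -0.0011  0.0044]
tool x range [-0.0093 -0.0055  0.017   0.0174] y [-0.0301 -0.03   -0.022   0.0299  0.0301]
rib top [-0.0122 -0.0102  0.0137  0.0146] -0.0197
[ 0.46373844 -0.10865294  0.19821434] [-3.14084324e+00  1.26631299e-03  3.13321054e+00]
```

View pics/w13.png

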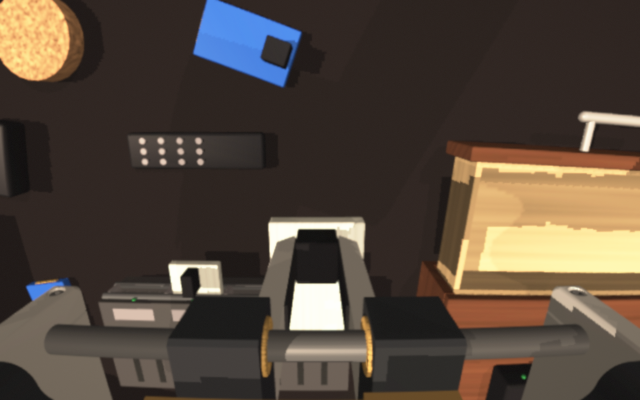

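Emit:
servo_tool(
  rows=[
    [0.002, 0.04, 0, 0, 0, -0.01, -1],
    [0.004, 0.08, 0, 0, 0, -0.02, -1],
    [0.006, 0.12, 0, 0, 0, -0.032, -1],
    [0.008, 0.16, 0, 0, 0, -0.032, -1],
    [0.01, 0.2, 0, 0, 0, -0.032, -1],
    [0.012, 0.24, 0, 0, 0, -0.032, -1],
    [0.014, 0.28, 0, 0, 0, -0.032, -1],
    [0.014, 0.315, -0.02, 0, 0, -0.032, -1],
  ],
)

```text
time_s: 26.23
ee_pos: [0.478, 0.2116, 0.1793]
eef_rot: [3.139, 0.003, 3.106]
force: [1.6, -0.7, -1.7]
grip_width: 0.0238
```

```bash
python3 drw.py w14; python3 held.py; python3 go.py .478 .2215 .039 3.101
```

```text
[0.47799099 0.21164053 0.17934822] [3.13898971e+00 3.06147791e-03 3.10553119e+00] 0.0237625890917498 26.2333
rib
(288, [426.0, 139.0], [0.4242, 0.3287], [0.1846, 0.0038], 87.34, 0.0566)
(1422, [190.0, 248.0], [0.5264, 0.072], [0.1666, 0.077], 30.73, 0.0572)
(1058, [499.0, 226.0], [0.5205, 0.4012], [0.0069, 0.1395], 85.38, 0.0574)
(741, [425.0, 288.0], [0.5868, 0.3301], [0.1238, 0.0029], 87.82, 0.0572)
slab
717 631 slab top plane tool z = a x + b y + c [ 0.0066 -0.0004  0.0044]
tool x range [-0.0089 -0.0052  0.017   0.0176] y [-0.0301 -0.0299 -0.0221  0.0298  0.0301]
rib top [-0.0122 -0.0102  0.0137  0.0144] -0.0197
[0.47557759 0.21519747 0.17338824] [ 3.14034487 -0.00394338  3.10789814]
shift [ 0.0027  0.0092 -0.1349] rv [ 0.0002 -0.0058 -0.0082] t 26.3333
```

View pics/w14.png

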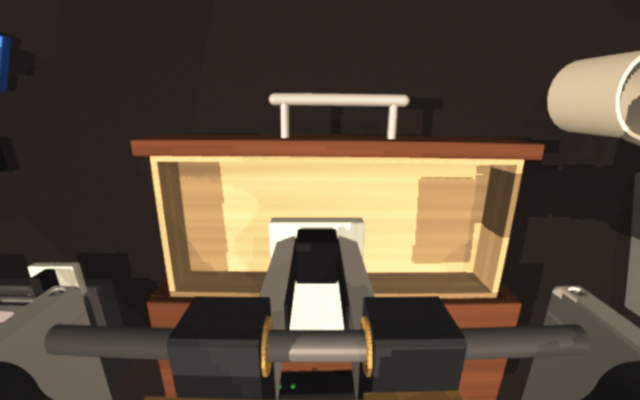

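The drawer is empty and still open, and the used carrier is hovering over its middle. Lowering it.

Emit:
servo_tool(
  rows=[
    [0.0025, 0.009, -0.02, 0, -0.006, -0.007, -1],
    [0.0025, 0.009, -0.05, 0, -0.006, -0.007, -1],
    [0.0025, 0.009, -0.08, 0, -0.006, -0.007, -1],
    [0.0025, 0.009, -0.11, 0, -0.006, -0.007, -1],
    [0.0025, 0.009, -0.125, 0, -0.006, -0.007, -1],
    [0.0025, 0.009, -0.132, 0, -0.006, -0.007, -1],
    [0.0025, 0.009, -0.135, 0, -0.006, -0.007, -1],
    [0.0025, 0.009, -0.135, 0, -0.006, -0.007, -1],
  ],
)

```text
time_s: 27.0
ee_pos: [0.4781, 0.2208, 0.0392]
eef_rot: [-3.141, 0.0, 3.102]
force: [0.2, -0.4, -1.4]
grip_width: 0.0235
```

Emit:
servo_tool(
  rows=[
    [0, 0, -0.001, 0, 0, 0, -1],
    [0, 0, -0.001, 0, 0, 0, -0.2],
    [0, 0, -0.001, 0, 0, 0, -0.2],
    [0, 0, -0.001, 0, 0, 0, -0.2],
    [0, 0, 0.01, 0, 0, 0, -0.2],
    [0, 0, 0.04, 0, 0, 0, -0.2],
    [0, 0, 0.08, 0, 0, 0, -0.2],
    [0, 0, 0.12, 0, 0, 0, -0.2],
  ],
)

```text
time_s: 27.67
ee_pos: [0.4775, 0.2207, 0.1614]
eef_rot: [-3.141, -0.001, 3.102]
force: [1.2, 0.6, 0.4]
grip_width: 0.0375
```

```bash
python3 drw.py w15
```

```text
[0.47751201 0.22065725 0.16142764] [-3.14096252e+00 -6.32299144e-04  3.10194741e+00] 0.03752757670937963 27.6667
rib
(299, [371.0, 141.0], [0.4221, 0.2797], [0.1576, 0.0033], 87.86, 0.0571)
(112, [504.0, 143.0], [0.4283, 0.3891], [0.0646, 0.0009], 87.51, 0.0555)
(1207, [160.0, 240.0], [0.5228, 0.0686], [0.1618, 0.07], 27.38, 0.0567)
(1268, [498.0, 239.0], [0.5238, 0.4005], [0.0316, 0.1436], 74.96, 0.0568)
(709, [317.0, 201.0], [0.4775, 0.2206], [0.0236, 0.0264], 87.86, 0.0569)
(583, [316.0, 299.0], [0.5816, 0.2163], [0.0773, 0.0028], 87.15, 0.0571)
slab
(4523, [317.0, 230.0], [0.5128, 0.2193], [0.0601, 0.1034], 87.73, 0.0329)
```

View pics/w15.png

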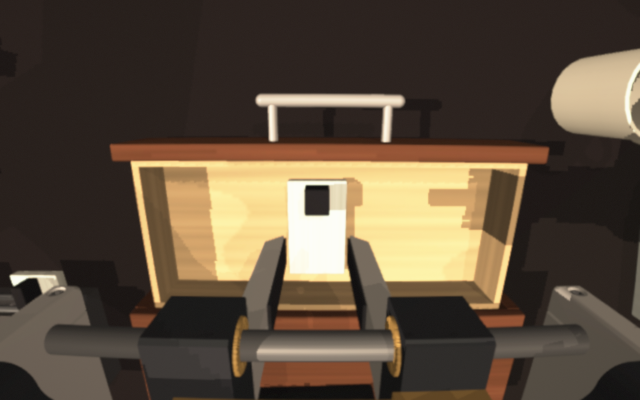

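The used carrier lies flat, centred at (.5128,.2193), top z .033. I'll check the box with the top and side cameras before closing.

```bash
python3 - <<'E'
from meas import *
t=shot('top'); a=t['image'][:,:,::-1]; X=cloud(t); z=X[...,2];k=(X[...,0]>.5)&(X[...,0]<.6)&(X[...,1]<0)&(X[...,1]>-.4)
[print(r) for r in rect(X,k&(z>.03)&(z<.075),20)]
cv2.imwrite('pics/t15.png',cv2.resize(a[110:270,170:470],None,fx=2.6,fy=2.6,interpolation=cv2.INTER_CUBIC))
p=shot('side'); a=p['image'][:,:,::-1]
cv2.imwrite('pics/s15.png',cv2.resize(a[120:240,230:430],None,fx=4,fy=4,interpolation=cv2.INTER_CUBIC))
E
```

```text
(1005, [396.0, 191.0], [0.5767, -0.2143], [0.0466, 0.3], 0.0, 0.0509)
```

View pics/t15.png

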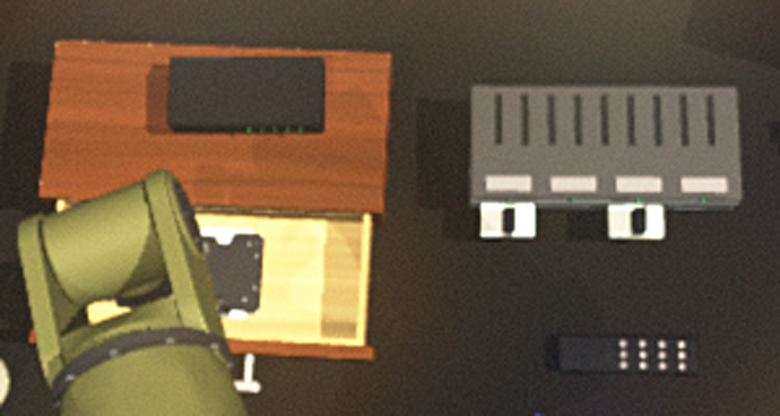

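View pics/s15.png

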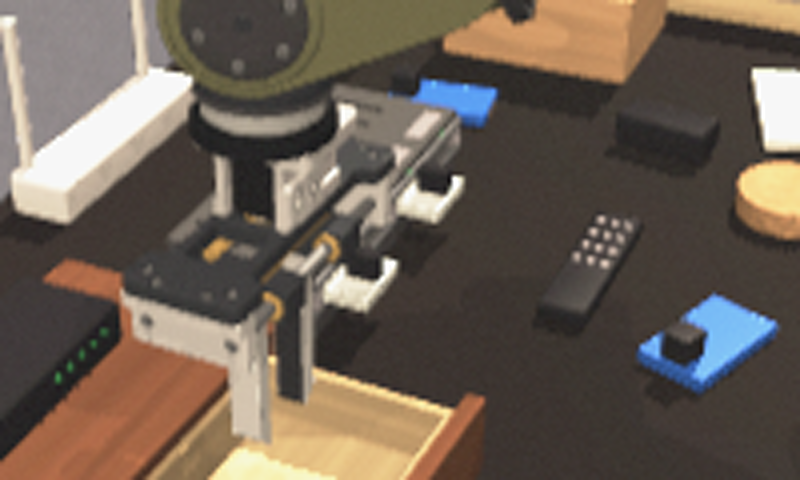

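Both new carriers are still in place, with ribs at t15 (508,220) and (637,220). Now I close the drawer by pushing on the handle with shut fingers.

Emit:
servo_tool(
  rows=[
    [-0.02, 0.005, 0.01, 0, 0, 0, -1],
    [-0.05, 0.01, 0.01, 0, 0, 0, -1],
    [-0.08, 0.015, 0.01, 0, 0, 0, -1],
    [-0.11, 0.016, 0.01, 0, 0, 0, -1],
    [-0.135, 0.016, 0, 0, 0, 0, -1],
    [-0.135, 0.016, -0.02, 0, 0, 0, -1],
    [-0.135, 0.016, -0.04, 0, 0, 0, -1],
    [-0.135, 0.016, -0.05, 0, 0, 0, -1],
  ],
  newtons=30,
)

```text
time_s: 28.48
ee_pos: [0.3429, 0.2368, 0.1109]
eef_rot: [3.141, 0.004, 3.103]
force: [-0.2, -0.4, 0.1]
grip_width: 0.0007
```

```bash
python3 go.py .343 .237 .037 3.101; python3 - <<'E'
from h import *
p=shot('side'); a=p['image'][:,:,::-1]
cv2.imwrite('pics/s16.png',cv2.resize(a[160:330,160:400],None,fx=3,fy=3,interpolation=cv2.INTER_CUBIC))
p=shot('wrist','w16'); X=cloud(p); m=(X[...,2]>.05)&(X[...,2]<.062)&(X[...,0]<.40)&(X[...,0]>.34)&(X[...,1]>.15)&(X[...,1]<.32); print(X[m].min(0),X[m].max(0),np.median(X[m],0))
E
```

```text
shift [ 0.0001  0.0002 -0.0739] rv [-0.0007  0.0039 -0.0016] t 28.4833
[0.37757628 0.17040982 0.05000406] [0.39996254 0.30048121 0.05814192] [0.38464234 0.21427171 0.05516724]
```

View pics/s16.png

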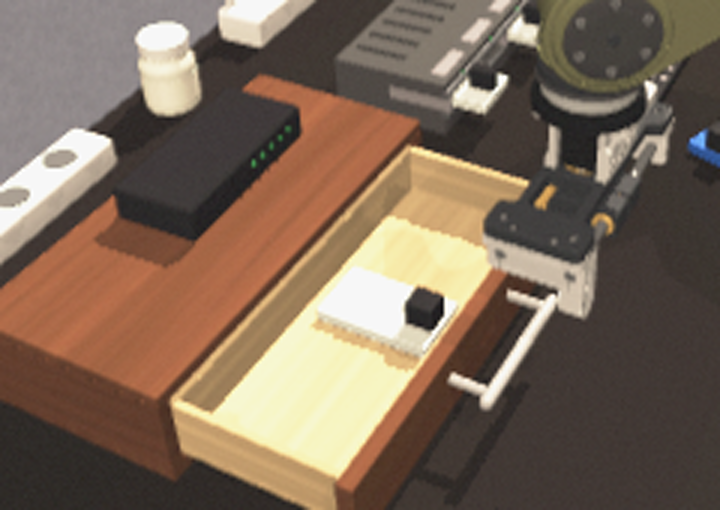

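View pics/w16.png

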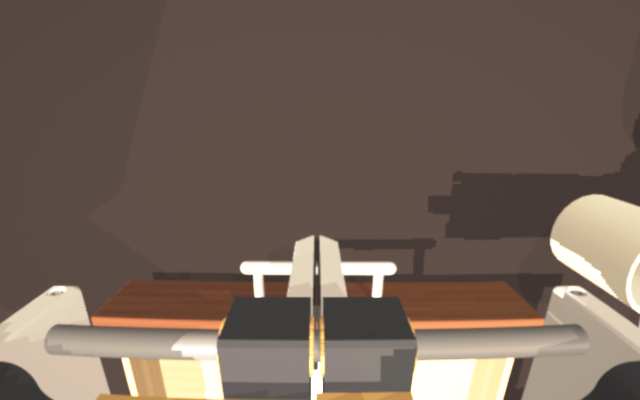

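Emit:
servo_tool(
  rows=[
    [0, 0, -0.02, 0, 0, 0, -1],
    [0, 0, -0.045, 0, 0, 0, -1],
    [0, 0, -0.065, 0, 0, 0, -1],
    [0, 0, -0.072, 0, 0, 0, -1],
    [0.004, 0, -0.072, 0, 0, 0, -1],
    [0.01, 0, -0.072, 0, 0, 0, -1],
    [0.016, 0, -0.072, 0, 0, 0, -1],
    [0.022, 0, -0.072, 0, 0, 0, -1],
  ],
)

```text
time_s: 29.25
ee_pos: [0.3665, 0.2371, 0.0405]
eef_rot: [3.14, 0.005, 3.102]
force: [-0.4, 0.5, -0.2]
grip_width: 0.0006
```

Emit:
servo_tool(
  rows=[
    [0.01, 0, 0, 0, 0, 0, -1],
    [0.02, -0.001, 0, 0, 0, 0, -1],
    [0.032, -0.001, 0, 0, 0, 0, -1],
    [0.045, -0.002, 0, 0, 0, 0, -1],
    [0.058, -0.002, 0, 0, 0, 0, -1],
    [0.071, -0.003, 0, 0, 0, 0, -1],
    [0.084, -0.003, 0, 0, 0, 0, -1],
    [0.096, -0.004, 0, 0, 0, 0, -1],
  ],
)

```text
time_s: 29.92
ee_pos: [0.464, 0.2329, 0.0406]
eef_rot: [3.14, 0.005, 3.102]
force: [-1.5, 1.1, 0.5]
grip_width: 0.0007
```

Emit:
servo_tool(
  rows=[
    [0.008, 0, 0, 0, 0, 0, -1],
    [0.016, 0, 0, 0, 0, 0, -1],
    [0.024, -0.001, 0, 0, 0, 0, -1],
    [0.032, -0.001, 0, 0, 0, 0, -1],
    [0.038, -0.001, 0, 0, 0, 0, -1],
    [0.043, -0.001, 0, 0, 0, 0, -1],
    [0.047, -0.001, 0, 0, 0, 0, -1],
    [0.049, -0.001, 0, 0, 0, 0, -1],
  ],
)

```text
time_s: 30.58
ee_pos: [0.5134, 0.2319, 0.0406]
eef_rot: [3.14, 0.005, 3.102]
force: [-1.8, -0.8, 0.5]
grip_width: 0.0004
```

Emit:
servo_tool(
  rows=[
    [0.0015, 0, 0, 0, 0, 0, -1],
    [0.003, 0, 0, 0, 0, 0, -1],
    [0.004, 0, 0, 0, 0, 0, -1],
    [0.005, 0, 0, 0, 0, 0, -1],
    [0.006, 0, 0, 0, 0, 0, -1],
    [0.006, 0, 0, 0, 0, 0, -1],
    [0.006, 0, 0, 0, 0, 0, -1],
    [0.006, 0, 0, 0, 0, 0, -1],
  ],
)

```text
time_s: 31.25
ee_pos: [0.5166, 0.2319, 0.0405]
eef_rot: [-3.142, -0.002, 3.102]
force: [-21.8, -3.1, 14.1]
grip_width: 0.0006
```

The drawer is hard against its stop. I back off and check everything.

Emit:
servo_tool(
  rows=[
    [-0.02, 0, 0, 0, 0, 0, -1],
    [-0.05, 0, 0, 0, 0, 0, -1],
    [-0.07, 0, 0.02, 0, 0, 0, -1],
    [-0.07, 0, 0.06, 0, 0, 0, -1],
    [-0.07, -0.02, 0.1, 0, 0, 0, -1],
    [-0.07, -0.05, 0.14, 0, 0, 0, -1],
    [-0.07, -0.09, 0.17, 0, 0, 0, -1],
    [-0.07, -0.13, 0.17, 0, 0, 0, -1],
  ],
)

```text
time_s: 31.92
ee_pos: [0.4475, 0.1161, 0.2116]
eef_rot: [3.14, 0.005, 3.104]
force: [1.8, -0.6, 0.3]
grip_width: 0.0005
```

Emit:
servo_tool(
  rows=[
    [0.02, -0.04, 0, 0, 0, 0, -1],
    [0.04, -0.08, 0, 0, 0, 0, -1],
    [0.06, -0.12, 0, 0, 0, 0, -1],
    [0.08, -0.16, 0, 0, 0, 0, -1],
    [0.1, -0.2, 0, 0, 0, 0, -1],
    [0.12, -0.24, 0, 0, 0, 0, -1],
    [0.14, -0.26, 0, 0, 0, 0, -1],
    [0.14, -0.28, 0, 0, 0, 0, -1],
  ],
)

```text
time_s: 32.58
ee_pos: [0.5893, -0.1668, 0.211]
eef_rot: [3.14, 0.005, 3.103]
force: [-0.3, 1.6, -0.1]
grip_width: 0.0006
```

```bash
python3 box.py w17; python3 - <<'E'
from h import *
t=shot('top','t17'); p=shot('side','s17'); X=cloud(t)
for n in ['remote','mug','modem','drawer_handle']:
    for r in cams.place_of(t,n)[:1]:
        a=np.array(r['at'])*[640,400]; print(n,round(r['p'],2),a.round(1))
E
```

```text
[ 0.58934794 -0.16675782  0.21096066] [3.14025124 0.00515992 3.10347341] 0.0006114026605913281 32.5833
top
(397, [373.0, 171.0], [0.5721, -0.1062], [0.0142, 0.0287], 89.19, 0.065)
(393, [235.0, 176.0], [0.571, -0.2525], [0.0144, 0.0282], 88.52, 0.065)
(23190, [272.0, 242.0], [0.6573, -0.2166], [0.1255, 0.3035], 0.01, 0.0611)
slab
(1342, [368.0, 170.0], [0.5746, -0.106], [0.0604, 0.0378], 89.5, 0.0413)
(1312, [242.0, 174.0], [0.5738, -0.2553], [0.0713, 0.0378], 89.58, 0.0412)
0.87 [303.68 180.8 ] [[ 0.5862 -0.1813  0.03  ]]
0.77 [182.592 186.68 ] [[ 0.5873 -0.3253  0.03  ]]
0.71 [369.792 180.8  ] [[ 0.5892 -0.1041  0.03  ]]
0.65 [245.376 187.6  ] [[ 0.5916 -0.2504  0.03  ]]
mug 0.84 [158.8 257. ]
modem 0.81 [264.6 145.9]
drawer_handle 0.84 [251.8 203.5]
```

View pics/w17.png

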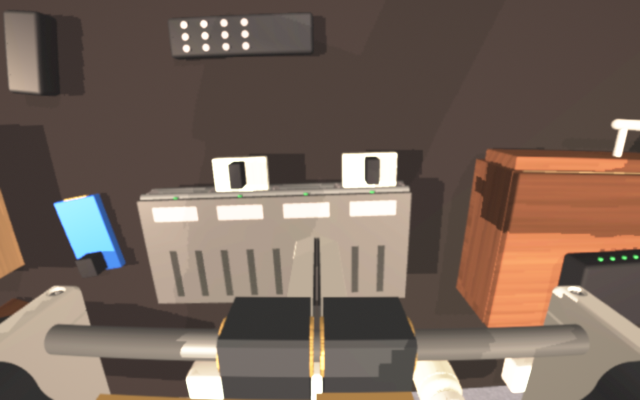

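View pics/t17.png

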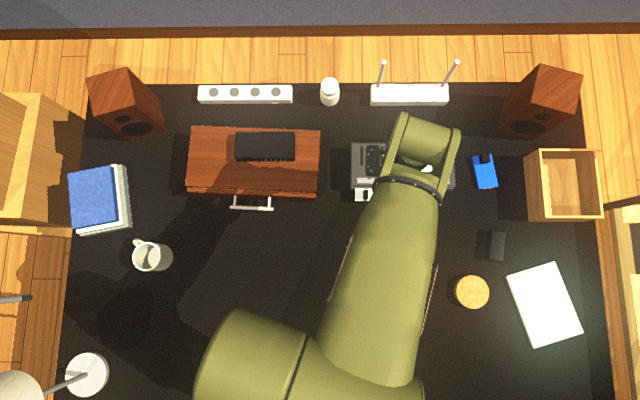

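View pics/s17.png

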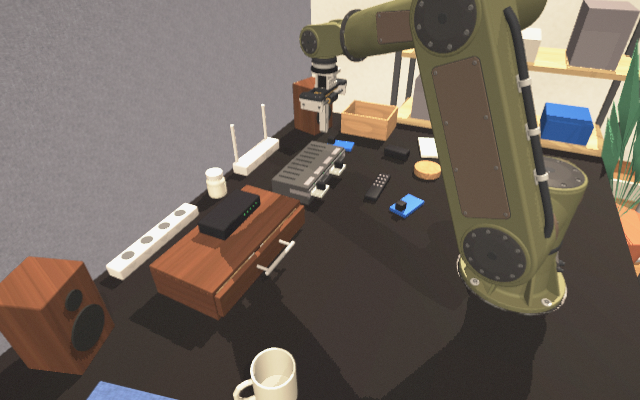

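```bash
python3 - <<'E'
from meas import *
t=shot('top'); print(onz(t,[[251.8,208],[251.8,206]],.052).round(4)); X=cloud(t); z=X[...,2]
[print(r) for r in rect(X,(z>.08)&(z<.1)&(X[...,1]>0)&(X[...,0]>.3),500)]
k=(X[...,0]>.5)&(X[...,0]<.6)&(X[...,1]>.02)&(X[...,1]<.44)
[print(r) for r in rect(X,k&(z>.07)&(z<.083),30)]
cv2.imwrite('pics/t18.png',cv2.resize(t['image'][115:225,170:340,::-1],None,fx=4.5,fy=4.5,interpolation=cv2.INTER_CUBIC))
E
```

```text
[[0.5294 0.2276 0.052 ]
 [0.5354 0.2278 0.052 ]]
(6319, [250.0, 162.0], [0.6704, 0.2247], [0.3847, 0.188], 87.51, 0.0896)
(731, [251.0, 192.0], [0.5727, 0.2307], [0.3813, 0.0172], 87.44, 0.0769)
```

View pics/t18.png

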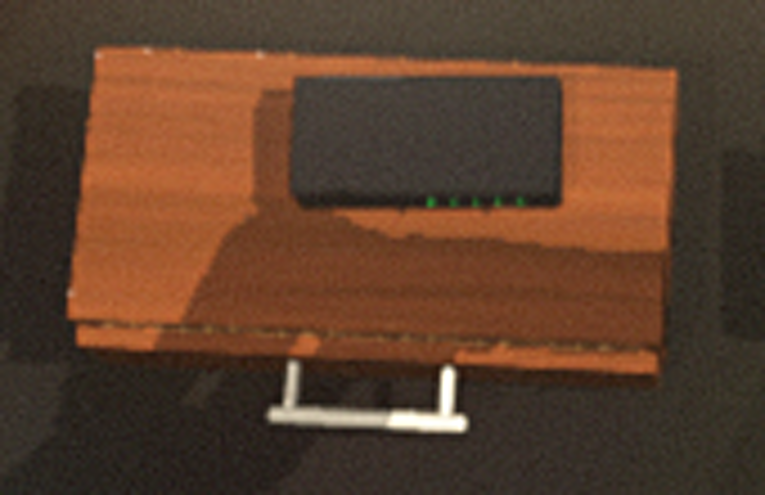

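```bash
python3 -c "
from station import hand_in; print(hand_in())"
```

```text
the job is handed in; nothing more can be done
None
```

The job is handed in: both new carriers are home in the storage box, the used one is in the drawer, and the drawer is shut. It took about 33 s of the 210 s allowed.

- **New carriers:** the drawer held two, now in bays 1 and 3. Each was pushed to the stop (about 20–28 N). In the last wrist view their ribs stood at x ≈ 0.571–0.572, where the used carrier's lug stood while it was home (0.571), and both slabs were level.
- **Used carrier:** I pulled it out of bay 2 and laid it flat and right way up mid-drawer. I measured it there before closing; it cannot be seen with the drawer shut.
- **Drawer:** I pushed it until it stopped hard (about 22 N). The gap that showed behind the front panel at the start is gone. The handle is at x ≈ 0.53, which agrees with fully shut.
- **Bystanders:** the mug and modem read within 2 pixels of their start in the last top view. The network did not report the remote there because the arm hid it. The wrist and side views show it lying in front of the box, and nothing touched it.

The only reading that disagreed was a slab rectangle for bay 1, about 11 mm too wide and 3–5 mm off in y. I took it as stray pixels, since the rib read correctly.

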